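Lock off the welder's isolator and park the key

TASK

Lock off the welder's isolator: turn the key clockwise until the brass bolt is fully out in its keeper, then turn it back to the one position where it will come out and draw it out gently - this lock is worn, so feel for that position with light pulls and never force the key (over 40 N between key and lock is forcing). Then hang the key upright in the pipe stand with its collar seated on the rim, let go, and leave the other things on the bench where they are.

Things in the scene. Friction and masses are not known exactly. Their poses are not given: they have to be found in the camera images.
- lock: Grey steel lock case 90 x 80 x 60 mm (x, y, height), keyhole in its top; fixed. Origin: on the bench, straight under the keyhole axis, z up. Its switch enclosure (90 x 83 mm, 72 high, black handle up to 92) stands on the same plate, from 72 to 155 mm to its -y side. Key angles told here: key x axis counter-clockwise (from above) from lock x.
- keyhole (a point): Centre of the case's top face, 60 mm above the lock's origin; the key turns about the vertical through it, with 1 mm sideways play. Worn lock: it frees the key at one angle only, somewhere in 44 to 72 degrees, good to about 4 degrees either way and not visible while the key is in. Elsewhere a lifted key rises 2 mm and is caught. Hard back stop near 98 degrees.
- bolt (a joint): How far (m) the bolt has been pushed out: 0 to 0.0015 at the start, 0.010 fully out. Key starts at 26 to 32 degrees; turned clockwise its bit meets the bolt near +21, pushes it against about 4 N (some 0.05 N m on the key) and stops hard, bolt fully out, near -27. The bolt stays out when the key turns back.
- bolt_nose (a point): Centre of the end face of the brass bolt (12 mm square bar) that comes out of the case's -y side, 22 mm above the bench, 17.5 mm to +x of the lock's origin, and goes between two steel cheeks on the switch enclosure.
- key: Loose steel key, 110 to 180 g, upright in the lock. Origin: centre of the underside of its round collar (46 mm diameter, 5 thick), which rests on the case top; z up. Stem 10 mm diameter, down to 30 mm below the origin, with a bit reaching 16 mm towards +x, 6 thick, 10 to 30 mm below the origin. Raise it over 35 mm to clear the lock. Let go, it stays; it may be regripped.
- key_bow (a point): Middle of the key's flat upright bow, 27 mm above the collar's underside; axes as the key. The bow is 36 mm along x, 10 mm thick along y, from 5 to 45 mm above the collar's underside. Grip it across its thickness.
- stand: Key stand, fixed: dark steel pipe stub on a 90 x 90 x 6 mm plate; bore 40 mm, outside 50 mm, rim 48 mm above the bench, open at the top, 42 mm deep. Origin: on the bench under the pipe's centre.
- stand_rim (a point): Centre of the pipe's mouth, at rim height. Parked, the key's collar lies flat on the rim, key origin at this point, stem and bit inside the pipe, any yaw.
- hammer: Bystander: hammer lying on the bench beyond the work.
- tin: Bystander: closed metal tin, 70 mm diameter, 90 mm high, standing beyond the work.
- angle_iron: Bystander: 120 mm length of 40 mm steel angle lying at the left of the lock.
Mind the look-alikes: they are no part of the job. Leave any green or turquoise look-alike of the key alone.

How it is judged:
By the outcome, as a careful person would: the job done as asked, in the order asked, and still so for the second after the job is handed in, with the robot touching nothing.
It also fails if it takes over 67 s, if anything falls off the work surface, if the arm or the gripper's body presses on something with over 40 N, if the wrist force passes 120 N, or if a joint passes its speed limit or range.

ROBOT

A 7-joint arm with a two-finger parallel gripper is mounted at the origin on the work surface. World frame = base frame: x ahead of the robot, y to its left, z up, the work surface at z = 0. Lengths are in m, angles in rad, forces in N, time in s.
With the tool pointing down it reaches from about 0.425 to 0.875 m from the base axis. Payload 8.4 kg.
Tool frame: the origin (TCP) lies between the finger pads; the fingertips stand 19 mm ahead of it and the grasp point (between the pads) is the TCP (manip.tips_ahead is the distance from the TCP to the fingertips, in m); z points along the fingers, y is the direction in which the jaws open and shut (so a half turn about z gives the same grasp; the last joint's range is limited). The gripper opens to 87 mm and grips with 3 to 60 N. Pads are 19 mm wide; open, the fingers measure 117 mm over their backs; the gripper's body (75 mm by 190 mm) begins 51 mm behind the grasp point.
Start: joints at [-1.429, 0.333, 0.04, 1.465, -0.013, 1.343, -0.059], TCP at [0.155, 0.631, 0.242] pointing down, gripper open.
Joint ranges: [-2.58, 2.58], [-0.38, 2.09], [-1.3, 1.39], [0.25, 2.4], [-1.5, 4.64], [0.08, 2.09], [-2.65, 2.65]. Speed limits (rad/s): [2.22, 2.22, 2.79, 2.79, 3.14, 3.14, 3.14].

INTERFACE

Orientations are given as a rotation vector (axis times angle).
In Python, from rig import manip, eyes, outline_of, place_of gives the robot as it stands.
- The arm moves only by the tool apply_moves, never from a script. Its argument "moves" is a list of rows, each an object of numbers: "tx", "ty", "tz": the shift along the tool's x, y, z in cm; "turn": the turn about the tool's z in degrees; "gripper": the gripper's target within -1 to 1 (shut at 1, half-way at 0, fully open at -1). A call has exactly 5 rows; each row is the pose to reach, as a shift and turn from the pose measured when the call began, along the tool's axes at that moment; what a row does not reach only later rows make up. A row lasts 1/8 s, in which the tool goes at most 62.5 mm and 10.7 degrees, less where a joint would pass 70% of its speed; a pose out of reach is approached as far as the arm can. A call with a gripper value outside its range is refused whole. The fingers move at their own pace and stop on an object; "newtons" is the grip in N (left out, the last holds). Time passes only in rows, so rows that repeat a pose let the fingers close, or fill a call up. It gives the time, the measured TCP pose, the force and the opening at its end, in the units of the state.
- manip.observe(): the state, without advancing time (a new reading comes with each control period).
- eyes.capture(name): name is "scene" or "top" or "wrist"; returns a dict with "image" (400x640x3 uint8, blue, green, red), "depth" (400x640 float32, m along the optical axis (not along the pixel's ray), 0 where there is no reading), "fovy" (degrees; the focal length in pixels is half the picture's height over the tangent of half this angle, whatever the lens; pixels are square), "cx", "cy" (the principal point, pixels), "camera_from_world" (4x4, takes a point from world to camera coordinates); the wrist camera has in their place "hand_eye" (4x4, takes a point from camera to tool coordinates, whose origin is the TCP and whose axes are the flange's). Camera axes: x right, y down, z forward; pixel columns grow to the right and rows downward; lengths in m; the calibration is good to about 2 mm. The wrist camera is an equidistant fisheye: a pixel r from the principal point sees the ray r / f radians off the axis. A picture is of the moment at which its call begins: read the wrist's pose just before it.
- manip.hand_in(): hands the job in, once; it reports no verdict.
Trained networks look in a picture, given as the dict that the camera call returned (one of the last four; its "shot" number tells which), for a name from the list of things; names that differ only in an ending like _2 or _b are one class to them, and where a whole thing is asked for, a point or a joint stands for the part that bears it (a point fixed in the world has none). Each returns a list of dicts, best first, with "confidence" (0 to 1); they miss things now and then, are a little off and sometimes report something else, mostly with a low value. They report only what shows in the picture. A call takes as long as a camera call. They do not tell look-alikes from the thing itself.
- outline_of(picture, target): "region" (400x640 bool, what is visible of it) and "box" ([left, top, right, bottom] in pixels, round what is visible of it).
- place_of(picture, target): "xy" ([column, row] in pixels: a listed point, or the origin of a listed thing).
The state is a dict: "time_s": time; "joint_pos": joint angles; "qvel": joint speeds; "effort": joint torques, N m; "eef_pos": TCP position; "ee_rot": TCP orientation; "force": force on the tool from outside, world axes, zero at the start; "moment": the same for the moment, N m; "width": finger opening in m.
Only numpy, scipy, OpenCV 4.12 (cv2) and the standard library are available. Lean on these libraries where they do the work, as an engineer would, in place of code of your own. Each camera call takes 0.05 s, during which the arm holds its last target.

## Working session

There is one attempt and no reset: what is moved stays moved. The work goes in short steps, Python scripts to look and compute and a tool call to move; the robot and the scene stay as the last step left them, time stands still between calls to the robot, and variables do not carry over. Pictures are saved under pics/ and viewed, and the job is handed in when it is done.

Besides the shell and the picture viewer there is one more tool, called after ">>>" by a JSON object that holds its "op" and its "data". apply_moves: Moves the arm, as the interface text tells. Its arguments: {"type":"object","properties":{"moves":{"type":"array"},"newtons":{"type":"number"}},"required":["moves"]}

```bash
ls; mkdir -p pics
cat > h.py <<'E'
import numpy as np, cv2
from rig import manip, eyes, outline_of, place_of
def f_of(p): return 200/np.tan(np.radians(p['fovy'])/2)
def ray(p,uv):
    f=f_of(p); return np.array([(uv[0]-p['cx'])/f,(uv[1]-p['cy'])/f,1.])
def to_world(p,uv,z=None,d=None):
    T=np.linalg.inv(p['camera_from_world']); r=ray(p,uv)
    o=T[:3,3]; v=T[:3,:3]@r
    if d is None: d=(z-o[2])/v[2]
    return o+d*v
def proj(p,X):
    c=p['camera_from_world']@np.append(X,1); f=f_of(p)
    return np.array([p['cx']+f*c[0]/c[2],p['cy']+f*c[1]/c[2]])
def st():
    s=manip.observe()
    return {k:np.round(s[k],4).tolist() for k in ('time_s','joint_pos','eef_pos','ee_rot','force','moment','width')}
E
python3 - <<'E'
from h import *
print(st())
for n in ('scene','top'):
    p=eyes.capture(n); cv2.imwrite(f'pics/{n}0.png',p['image'])
    print(n,p['fovy'],p['cx'],p['cy'],np.round(np.linalg.inv(p['camera_from_world']),3).tolist())
    for t in ('lock','keyhole','bolt_nose','key','key_bow','stand','stand_rim','hammer','tin','angle_iron'):
        print(t,[(np.round(q['xy'],1).tolist(),round(q['confidence'],2)) for q in place_of(p,t)][:4])
E
```

```text
pics
{'time_s': 0.0, 'joint_pos': [-1.4292, 0.3339, 0.0399, 1.4663, -0.0134, 1.3433, -0.0585], 'eef_pos': [0.1549, 0.6308, 0.2407], 'ee_rot': [-0.3774, -3.1188, 0.0025], 'force': [-0.0575, -0.1287, 0.3201], 'moment': [0.0096, -0.0297, -0.0141], 'width': 0.0868}
scene 43.81230370015112 332.8466902794956 201.47344001587314 [[-0.203, 0.739, -0.642, 1.356], [0.979, 0.144, -0.144, 0.207], [-0.014, -0.658, -0.753, 0.977], [0.0, 0.0, 0.0, 1.0]]
lock [([398.7, 214.4], 0.62)]
keyhole [([402.2, 199.4], 0.56)]
bolt_nose [([343.0, 287.2], 0.66), ([379.8, 217.5], 0.37)]
key [([401.8, 202.5], 0.87), ([445.9, 235.1], 0.81), ([398.1, 163.5], 0.64)]
key_bow [([403.5, 190.4], 0.87), ([403.1, 157.7], 0.71), ([448.2, 226.8], 0.64)]
stand [([206.8, 201.6], 0.96), ([340.7, 284.2], 0.35)]
stand_rim [([205.8, 189.3], 0.94), ([206.0, 200.3], 0.55)]
hammer [([345.7, 285.6], 0.95)]
tin [([246.3, 254.8], 0.95), ([481.3, 210.2], 0.38)]
angle_iron [([478.8, 209.4], 0.95)]
top 51.22743676554187 320.881794788061 200.17919111010917 [[-0.023, -0.995, 0.096, 0.501], [-1.0, 0.024, 0.012, 0.054], [-0.014, -0.096, -0.995, 1.188], [0.0, 0.0, 0.0, 1.0]]
lock [([276.0, 232.4], 0.84)]
keyhole [([272.0, 226.1], 0.82)]
bolt_nose [([310.8, 148.6], 0.7), ([457.0, 203.8], 0.51), ([290.9, 218.1], 0.48)]
key [([280.1, 284.0], 0.81), ([274.2, 228.4], 0.78), ([234.0, 207.4], 0.78)]
key_bow [([233.7, 208.9], 0.75), ([270.6, 228.5], 0.72), ([280.2, 287.5], 0.58)]
stand [([451.4, 205.1], 0.85)]
stand_rim [([455.0, 205.6], 0.85)]
hammer [([311.5, 146.6], 0.69)]
tin [([398.7, 161.1], 0.75)]
angle_iron [([206.6, 251.3], 0.74)]
```

View pics/scene0.png

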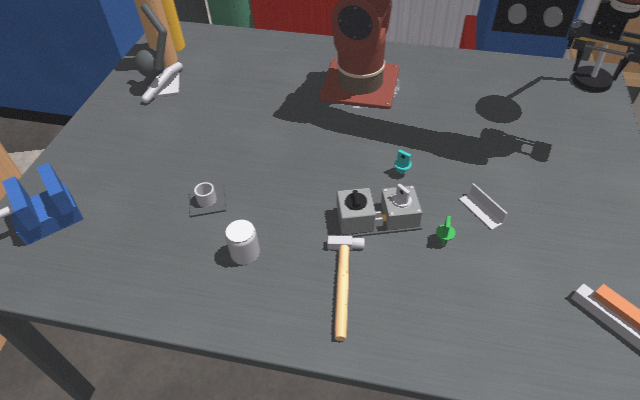

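View pics/top0.png

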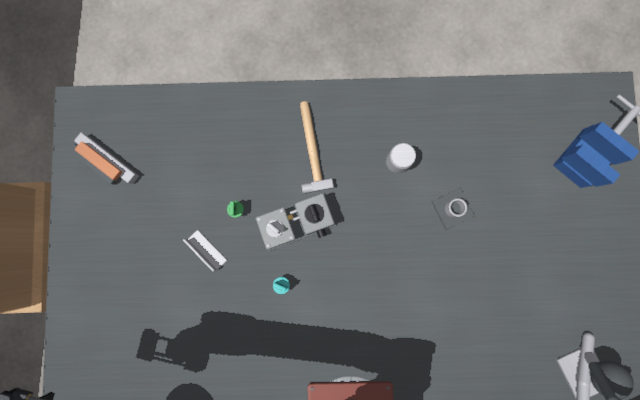

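The pictures show the lock with the steel key (scene 402,195; top 276,228), the switch enclosure to its right and the stand (scene 205,190; top 456,207). The look-alikes are green (top 235,209) and turquoise (top 281,285). Next I measure positions.

Run:
```python
from h import *
ps={}
for n in ('scene','top'):
    p=eyes.capture(n); ps[n]=p
p=ps['top']; cv2.imwrite('pics/topz.png',cv2.resize(p['image'][170:270,200:360],None,fx=5,fy=5,interpolation=cv2.INTER_CUBIC))
p=ps['scene']; cv2.imwrite('pics/scenez.png',cv2.resize(p['image'][160:250,320:460],None,fx=5.5,fy=5.5,interpolation=cv2.INTER_CUBIC))
for n,t,z,uv in [('top','stand_rim',.048,(455,205.6)),('scene','stand_rim',.048,(205.8,189.3)),('top','keyhole',.06,(272,226.1)),('scene','keyhole',.06,(402.2,199.4)),('top','key_bow',.087,(270.6,228.5)),('scene','key_bow',.087,(403.5,190.4)),('top','lock',0,(276,232.4)),('scene','lock',0,(398.7,214.4))]:
    print(n,t,np.round(to_world(ps[n],uv,z),4))
# outlines & heights
for n in ps:
  for t in ('lock','key','stand'):
    for q in outline_of(ps[n],t)[:4]: print(n,t,q['box'],round(q['confidence'],2),q['region'].sum())
# depth cloud around lock
p=ps['top']
vv,uu=np.mgrid[170:270,200:360]
d=p['depth'][170:270,200:360]
P=np.array([to_world(p,(u,v),d=dd) for u,v,dd in zip(uu.ravel(),vv.ravel(),d.ravel())])
Z=P[:,2].reshape(d.shape)
np.save('Ztop.npy',P)
m=np.abs(P[:,2]-.06)<.006
m2=m&(np.hypot(P[:,0]-.47,P[:,1]-.1)<.12)
print(m2.sum(),P[m2].mean(0),np.percentile(Z,[5,50,95]))
r=cv2.minAreaRect(P[m2][:,:2].astype(np.float32)*1000);print(r)
```

```text
top stand_rim [ 0.5876 -0.2982  0.048 ]
scene stand_rim [ 0.5845 -0.2972  0.048 ]
top keyhole [0.5428 0.201  0.06  ]
scene keyhole [0.5344 0.1968 0.06  ]
top key_bow [0.5356 0.2012 0.087 ]
scene key_bow [0.529  0.1969 0.087 ]
top lock [0.5269 0.1976 0.    ]
scene lock [0.533  0.1932 0.    ]
scene lock [333.3, 184.0, 421.5, 237.4] 0.95 3294
scene key [391.4, 184.4, 410.7, 207.8] 0.88 291
scene key [438.1, 217.6, 457.1, 243.8] 0.8 281
scene key [394.5, 150.9, 411.2, 170.4] 0.54 249
scene stand [187.4, 185.0, 223.4, 217.2] 0.65 972
top lock [253.4, 194.6, 337.0, 251.0] 0.67 2614
top key [225.8, 200.2, 240.3, 216.8] 0.73 187
top key [265.4, 220.6, 281.4, 234.5] 0.62 225
top key [272.3, 277.4, 290.1, 293.8] 0.57 239
top stand [432.3, 186.9, 473.1, 230.1] 0.94 1052
420 [0.52038917 0.17728814 0.06155333] [-0.00222559  0.00208023  0.07316346]
((540.6866455078125, 146.98117065429688), (66.24977111816406, 171.67852783203125), 18.822492599487305)
```

View pics/topz.png

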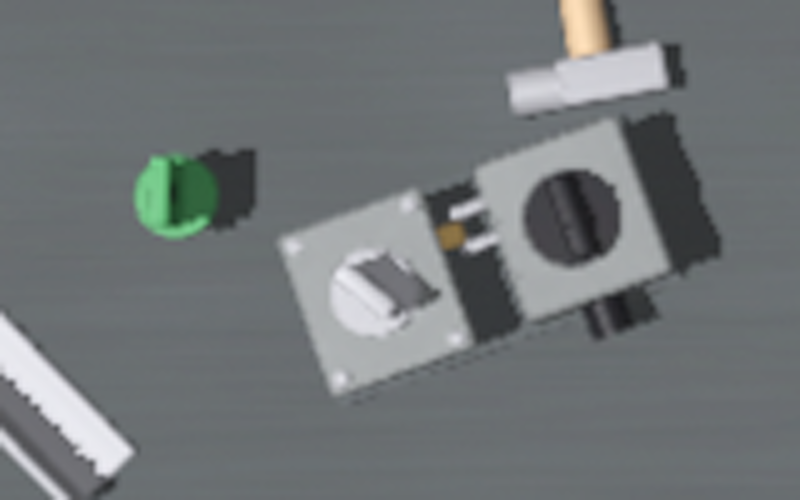

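View pics/scenez.png

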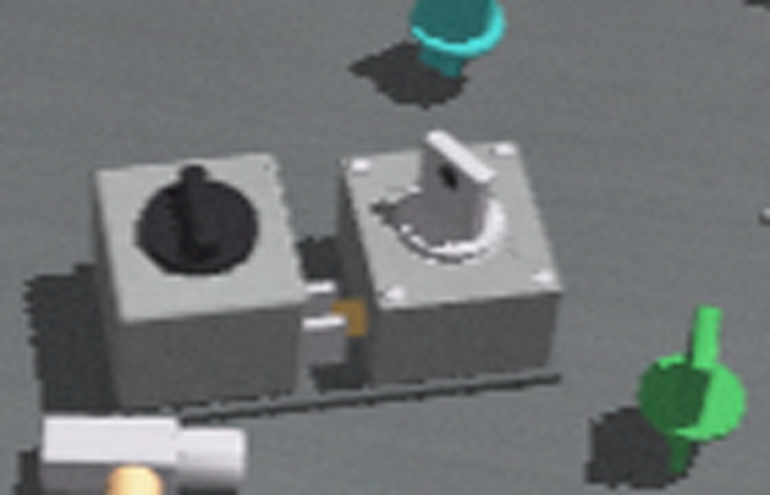

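Run:
```python
from h import *
for n,c,o,s in (('top',[(281,240),(414,190),(472,345),(335,398)],(200,170),5),('scene',[(343,160),(520,145),(561,289),(375,307)],(320,160),5.5)):
    p=eyes.capture(n)
    W=np.array([to_world(p,((u+.5)/s-.5+o[0],(v+.5)/s-.5+o[1]),.06) for u,v in c])[:,:2]
    print(n,W.round(4).tolist(),W.mean(0).round(4))
    e=[W[(i+1)%4]-W[i] for i in range(4)]
    print([(round(np.linalg.norm(x)*1000,1),round(np.degrees(np.arctan2(x[1],x[0])),1)) for x in e])
for n,c,o,s in (('top',[(345,262),(392,317),(403,309),(357,255)],(200,170),5),('scene',[(425,140),(478,182),(494,172),(440,131)],(320,160),5.5)):
    p=eyes.capture(n)
    W=np.array([to_world(p,((u+.5)/s-.5+o[0],(v+.5)/s-.5+o[1]),.105) for u,v in c])[:,:2]
    print(n,W.round(4).tolist(),W.mean(0).round(4))
    e=[W[(i+1)%4]-W[i] for i in range(4)]
    print([(round(np.linalg.norm(x)*1000,1),round(np.degrees(np.arctan2(x[1],x[0])),1)) for x in e])
s=manip.observe(); from scipy.spatial.transform import Rotation as R
print(R.from_rotvec(s['ee_rot']).as_matrix().round(3))
p=eyes.capture('wrist'); cv2.imwrite('pics/wrist0.png',p['image']); print(p['hand_eye'].round(4).tolist(),p['fovy'],p['cx'],p['cy'])
```

```text
top [[0.5669, 0.2447], [0.5923, 0.1721], [0.5078, 0.142], [0.4811, 0.2162]] [0.537  0.1938]
[(np.float64(76.9), np.float64(-70.7)), (np.float64(89.7), np.float64(-160.4)), (np.float64(78.9), np.float64(109.8)), (np.float64(90.3), np.float64(18.4))]
scene [[0.5084, 0.1432], [0.4838, 0.221], [0.5661, 0.2469], [0.5916, 0.1688]] [0.5375 0.195 ]
[(np.float64(81.6), np.float64(107.5)), (np.float64(86.2), np.float64(17.4)), (np.float64(82.1), np.float64(-71.9)), (np.float64(87.1), np.float64(-162.9))]
top [[0.552, 0.2038], [0.5229, 0.1797], [0.527, 0.174], [0.5555, 0.1975]] [0.5394 0.1888]
[(np.float64(37.7), np.float64(-140.3)), (np.float64(7.0), np.float64(-55.2)), (np.float64(37.0), np.float64(39.5)), (np.float64(7.2), np.float64(119.1))]
scene [[0.5315, 0.1796], [0.5517, 0.2048], [0.5446, 0.2109], [0.5249, 0.1854]] [0.5382 0.1952]
[(np.float64(32.3), np.float64(51.3)), (np.float64(9.4), np.float64(139.2)), (np.float64(32.3), np.float64(-127.6)), (np.float64(8.7), np.float64(-41.2))]
[[-0.971  0.239  0.   ]
 [ 0.239  0.971 -0.   ]
 [-0.    -0.    -1.   ]]
[[-0.001, -0.9668, -0.2554, 0.07], [1.0, -0.0009, -0.0005, 0.0003], [0.0002, -0.2554, 0.9668, -0.1423], [0.0, 0.0, 0.0, 1.0]] 65.70646984690485 322.01542843390433 199.08946460647186
```

View pics/wrist0.png

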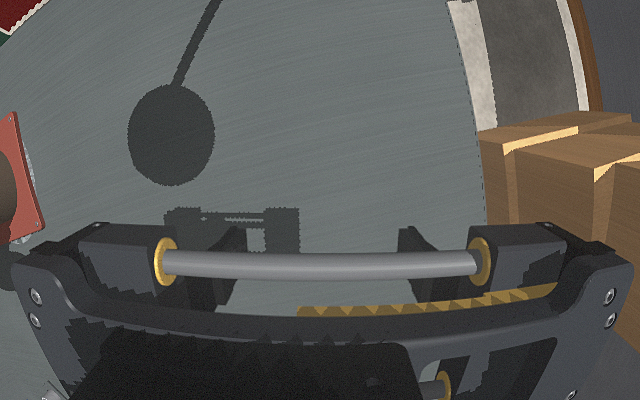

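```bash
cat >> h.py <<'E'
from scipy.spatial.transform import Rotation as R
def delta(xyz,yang):
    """shift cm in tool axes and turn deg to put TCP at xyz with tool y at world angle yang"""
    s=manip.observe(); M=R.from_rotvec(s['ee_rot']).as_matrix()
    d=M.T@(np.array(xyz)-s['eef_pos'])*100
    a=np.degrees(np.arctan2(M[1,1],M[0,1]))
    t=(a-yang+180)%360-180   # turn + = clockwise from above
    print('t',s['time_s'],'pos',np.round(s['eef_pos'],4),'yang',round(a,2),'tilt',M[:,2].round(4),'F',np.round(s['force'],2),'M',np.round(s['moment'],3),'w',round(float(s['width']),4))
    print('  shift cm',d.round(2),'turn',round(t,1),'q',np.round(s['joint_pos'],2))
E
python3 -c "
from h import *
delta((.537,.194,.2),-44)"
```

```text
t 1.75 pos [0.155  0.6312 0.2415] yang 76.2 tilt [-0. -0. -1.] F [0.04 0.47 0.2 ] M [ 0.007 -0.014  0.044] w 0.0871
  shift cm [-47.52 -33.35   4.16] turn 120.2 q [-1.43  0.33  0.04  1.47 -0.01  1.34 -0.06]
```

>>> {"op": "apply_moves", "data": {"moves": [{"tx": -4.75, "ty": -3.33, "tz": 0.4, "turn": 10, "gripper": -1}, {"tx": -9.5, "ty": -6.7, "tz": 0.8, "turn": 20, "gripper": -1}, {"tx": -14.2, "ty": -10, "tz": 1.2, "turn": 30, "gripper": -1}, {"tx": -19, "ty": -13.3, "tz": 1.6, "turn": 40, "gripper": -1}, {"tx": -23.7, "ty": -16.7, "tz": 2, "turn": 50, "gripper": -1}]}}

```text
time_s: 2.38
eef_pos: [0.3465, 0.411, 0.2217]
ee_rot: [-1.668, -2.662, -0.001]
force: [1.0, -0.4, 0.3]
width: 0.0869
```

```bash
python3 -c "
from h import *
delta((.537,.194,.2),-44)"
```

```text
t 2.375 pos [0.3465 0.411  0.2217] yang 25.87 tilt [ 3.e-04  7.e-04 -1.e+00] F [ 0.97 -0.39  0.26] M [-0.074 -0.018  0.027] w 0.0869
  shift cm [-27.84   7.67   2.16] turn 69.9 q [-1.21  0.11  0.28  1.78 -0.03  1.25 -0.47]
```

>>> {"op": "apply_moves", "data": {"moves": [{"tx": -5.6, "ty": 1.5, "tz": 0.4, "turn": 10.5, "gripper": -1}, {"tx": -11.1, "ty": 3.1, "tz": 0.8, "turn": 21, "gripper": -1}, {"tx": -16.7, "ty": 4.6, "tz": 1.2, "turn": 31.5, "gripper": -1}, {"tx": -22.3, "ty": 6.1, "tz": 1.6, "turn": 42, "gripper": -1}, {"tx": -27.8, "ty": 7.7, "tz": 2.2, "turn": 52.5, "gripper": -1}]}}

```text
time_s: 3.0
eef_pos: [0.5383, 0.1931, 0.2]
ee_rot: [-2.677, -1.642, -0.003]
force: [0.5, 0.4, -0.4]
width: 0.087
```

>>> {"op": "apply_moves", "data": {"moves": [{"turn": 10, "gripper": -1}, {"turn": 17.4, "gripper": -1}, {"turn": 17.4, "gripper": -1}, {"turn": 17.4, "gripper": -1}, {"turn": 17.4, "gripper": -1}]}}

```text
invalid input
```

```bash
cat >> h.py <<'E'
def fproj(p,Xw,s):
    M=R.from_rotvec(s['ee_rot']).as_matrix(); Xt=M.T@(np.asarray(Xw)-s['eef_pos'])
    c=(np.linalg.inv(p['hand_eye'])@np.append(Xt,1))[:3]
    th=np.arctan2(np.hypot(c[0],c[1]),c[2]); ph=np.arctan2(c[1],c[0]); f=f_of(p)
    return np.array([p['cx']+f*th*np.cos(ph),p['cy']+f*th*np.sin(ph)])
def fworld(p,uv,z,s):
    f=f_of(p); a=(uv[0]-p['cx'])/f; b=(uv[1]-p['cy'])/f; th=np.hypot(a,b)
    c=np.array([np.sin(th)*a/th,np.sin(th)*b/th,np.cos(th)]) if th>0 else np.array([0,0,1.])
    M=R.from_rotvec(s['ee_rot']).as_matrix(); H=p['hand_eye']
    o=s['eef_pos']+M@H[:3,3]; v=M@H[:3,:3]@c
    return o+(z-o[2])/v[2]*v
E
python3 - <<'E'
from h import *
delta((.537,.194,.2),-44)
s=manip.observe();p=eyes.capture('wrist'); cv2.imwrite('pics/wrist1.png',p['image'])
for t,z in (('keyhole',.06),('key_bow',.087),('key',.06)):
    for q in place_of(p,t)[:3]: print(t,np.round(q['xy'],1),round(q['confidence'],2),fworld(p,q['xy'],z,s).round(4))
E
```

```text
t 3.0 pos [0.5383 0.1931 0.2   ] yang -26.96 tilt [ 0.0013  0.0016 -1.    ] F [ 0.49  0.37 -0.39] M [-0.062  0.039 -0.047] w 0.087
  shift cm [ 0.02 -0.15  0.  ] turn 17.0 q [-0.92  0.22  0.57  1.74 -0.12  1.22 -0.78]
key_bow [319.7 201. ] 0.95 [0.5364 0.1949 0.087 ]
key_bow [321.3  59.9] 0.95 [0.5916 0.3    0.087 ]
key [318.2  66.5] 0.95 [0.5886 0.3004 0.06  ]
key [318.5 192.6] 0.79 [0.5357 0.1963 0.06  ]
key [207.2 254.7] 0.56 [0.4006 0.1902 0.06  ]
```

View pics/wrist1.png

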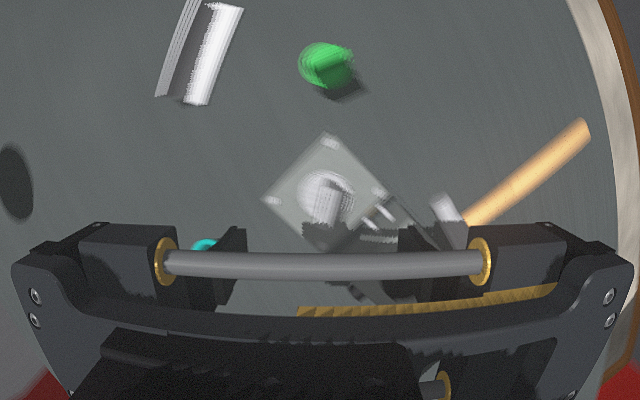

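The wrist view is blurred because the arm was still moving. It shows the key at about (320,195) and the green look-alike at (326,65). The second call was refused because rows lacked fields, so I'll write every field.

>>> {"op": "apply_moves", "data": {"moves": [{"tx": 0, "ty": -0.1, "tz": 0, "turn": 10, "gripper": -1}, {"tx": 0, "ty": -0.15, "tz": 0, "turn": 17, "gripper": -1}, {"tx": 0, "ty": -0.15, "tz": 0, "turn": 17, "gripper": -1}, {"tx": 0, "ty": -0.15, "tz": 0, "turn": 17, "gripper": -1}, {"tx": 0, "ty": -0.15, "tz": 0, "turn": 17, "gripper": -1}]}}

```text
time_s: 3.82
eef_pos: [0.536, 0.1944, 0.1995]
ee_rot: [-2.887, -1.237, -0.0]
force: [-0.6, 0.4, -0.5]
width: 0.0869
```

Run:
```python
from h import *
delta((.537,.194,.2),-44)
s=manip.observe();p=eyes.capture('wrist'); cv2.imwrite('pics/wrist2.png',cv2.resize(p['image'][100:260,220:420],None,fx=4,fy=3.75*4/3.75,interpolation=cv2.INTER_CUBIC)[:600])
for t,z in (('keyhole',.06),('key_bow',.087),('key',.06)):
    for q in place_of(p,t)[:3]: print(t,np.round(q['xy'],1),round(q['confidence'],2),fworld(p,q['xy'],z,s).round(4))
```

```text
t 3.825 pos [0.536  0.1944 0.1995] yang -43.62 tilt [ 1.e-04  5.e-04 -1.e+00] F [-0.65  0.45 -0.52] M [-0.106  0.12  -0.064] w 0.0869
  shift cm [ 0.04  0.1  -0.05] turn 0.4 q [-0.95  0.22  0.61  1.75 -0.13  1.22 -1.07]
key_bow [282.4  62.7] 0.94 [0.5932 0.3019 0.087 ]
key_bow [322.8 196.4] 0.63 [0.5393 0.1977 0.087 ]
key_bow [231.8 293.4] 0.61 [0.4059 0.1883 0.087 ]
key [285.9  71.6] 0.96 [0.5907 0.2995 0.06  ]
key [237.7 281.6] 0.87 [0.4041 0.1876 0.06  ]
key [320.6 192. ] 0.65 [0.5361 0.1972 0.06  ]
```

View pics/wrist2.png

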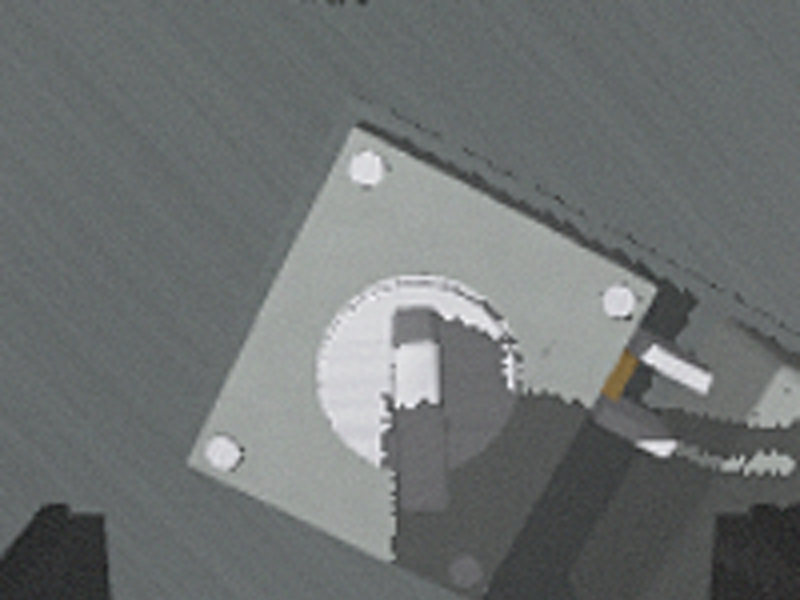

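Sharp now: the bow is vertical in the picture at zoom (416,310–510), in line with the jaws. I compute the centre from the collar and the case corners.

Run:
```python
from h import *
s=manip.observe();p=eyes.capture('wrist')
u=lambda a,z:fworld(p,((a[0]+.5)/4-.5+220,(a[1]+.5)/4-.5+100),z,s)
print('collar',u((418,375),.065))
C=[u(a,.06) for a in ((189,463),(356,125),(655,285))]; print(C)
print('centre',(C[0]+C[2])/2)
for a,b in ((0,1),(2,1)):
    d=C[b]-C[a]; print(np.linalg.norm(d),np.degrees(np.arctan2(d[1],d[0])))
a,b=u((394,310),.105),u((396,503),.105); print('bow L',a,b,np.degrees(np.arctan2(*(a-b)[1::-1])),np.linalg.norm(a-b))
a,b=u((439,312),.105),u((445,510),.105); print('bow R',a,b,np.degrees(np.arctan2(*(a-b)[1::-1])))
print('bowcen', u((418,408),.105))
delta((.537,.194,.2),-44)
```

```text
collar [0.53855509 0.19449795 0.065     ]
[array([0.4827768, 0.2160557, 0.06     ]), array([0.56785541, 0.24537823, 0.06      ]), array([0.59268687, 0.17100169, 0.06      ])]
centre [0.53773184 0.19352869 0.06      ]
0.08998989196945334 19.016626863012107
0.07841218631302829 108.46218035312019
bow L [0.55073336 0.21438675 0.105     ] [0.52345637 0.1855194  0.105     ] 46.62254300017882 0.03971597543858171
bow R [0.55678005 0.2080477  0.105     ] [0.52959125 0.17753961 0.105     ] 48.292593212905324
bowcen [0.54046522 0.19687984 0.105     ]
t 4.075 pos [0.5362 0.194  0.1995] yang -43.73 tilt [ 1.e-04  3.e-04 -1.e+00] F [ 0.48  0.29 -0.09] M [-0.094  0.108  0.005] w 0.0869
  shift cm [ 0.05  0.06 -0.05] turn 0.3 q [-0.95  0.22  0.61  1.75 -0.13  1.22 -1.07]
```

```bash
python3 -c "
from h import *
delta((.538,.1942,.091),-42.7)"
```

```text
t 4.075 pos [0.5362 0.194  0.1995] yang -43.73 tilt [ 1.e-04  3.e-04 -1.e+00] F [ 0.48  0.29 -0.09] M [-0.094  0.108  0.005] w 0.0869
  shift cm [ 0.13  0.12 10.85] turn -1.0 q [-0.95  0.22  0.61  1.75 -0.13  1.22 -1.07]
```

>>> {"op": "apply_moves", "data": {"moves": [{"tx": 0.1, "ty": 0.1, "tz": 3, "turn": -1, "gripper": -1}, {"tx": 0.1, "ty": 0.1, "tz": 6, "turn": -1, "gripper": -1}, {"tx": 0.1, "ty": 0.1, "tz": 8, "turn": -1, "gripper": -1}, {"tx": 0.1, "ty": 0.1, "tz": 10, "turn": -1, "gripper": -1}, {"tx": 0.13, "ty": 0.12, "tz": 10.8, "turn": -1, "gripper": -1}]}}

```text
time_s: 4.7
eef_pos: [0.5375, 0.1939, 0.0904]
ee_rot: [2.878, 1.26, -0.002]
force: [-0.1, 0.1, 0.2]
width: 0.0871
```

>>> {"op": "apply_moves", "data": {"moves": [{"tx": 0, "ty": 0, "tz": 0, "turn": 0, "gripper": 0.3}, {"tx": 0, "ty": 0, "tz": 0, "turn": 0, "gripper": 0.3}, {"tx": 0, "ty": 0, "tz": 0, "turn": 0, "gripper": 0.3}, {"tx": 0, "ty": 0, "tz": 0, "turn": 0, "gripper": 0.3}, {"tx": 0, "ty": 0, "tz": 0, "turn": 0, "gripper": 0.3}], "newtons": 10}}

```text
time_s: 5.32
eef_pos: [0.5375, 0.1939, 0.0906]
ee_rot: [-2.878, -1.26, 0.002]
force: [-0.7, 0.3, -0.4]
width: 0.045
```

Run:
```python
from h import *
delta((.538,.1942,.091),-42.7)
s=manip.observe();p=eyes.capture('wrist'); cv2.imwrite('pics/wrist3.png',p['image'])
```

```text
t 5.325 pos [0.5375 0.1939 0.0906] yang -42.72 tilt [-1.e-03 -4.e-04 -1.e+00] F [-0.7   0.34 -0.37] M [-0.118  0.082 -0.054] w 0.045
  shift cm [ 0.05  0.02 -0.04] turn -0.0 q [-0.91  0.34  0.58  1.85 -0.22  1.01 -0.99]
```

View pics/wrist3.png

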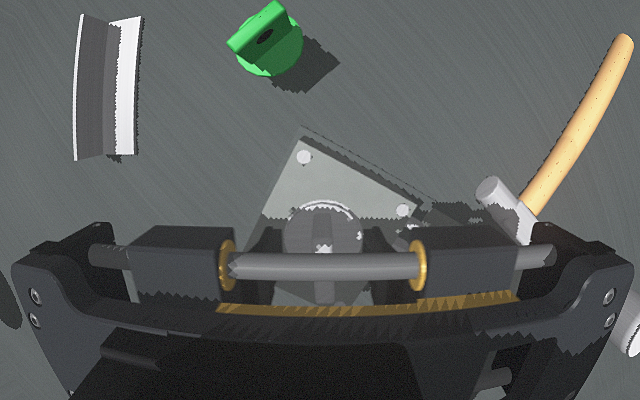

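>>> {"op": "apply_moves", "data": {"moves": [{"tx": 0, "ty": 0, "tz": 0, "turn": 0, "gripper": 0.9}, {"tx": 0, "ty": 0, "tz": 0, "turn": 0, "gripper": 0.9}, {"tx": 0, "ty": 0, "tz": 0, "turn": 0, "gripper": 0.9}, {"tx": 0, "ty": 0, "tz": 0, "turn": 0, "gripper": 0.9}, {"tx": 0, "ty": 0, "tz": 0, "turn": 0, "gripper": 0.9}], "newtons": 20}}

```text
time_s: 6.0
eef_pos: [0.5375, 0.1939, 0.0906]
ee_rot: [2.878, 1.26, -0.002]
force: [0.5, -0.5, 0.4]
width: 0.0095
```

Run:
```python
from h import *
delta((.538,.1942,.091),-42.7)
```

```text
t 6.0 pos [0.5375 0.1939 0.0906] yang -42.72 tilt [-1.1e-03 -5.0e-04 -1.0e+00] F [ 0.54 -0.47  0.36] M [-0.148  0.006  0.049] w 0.0095
  shift cm [ 0.05  0.01 -0.04] turn -0.0 q [-0.91  0.34  0.58  1.85 -0.22  1.01 -0.99]
```

>>> {"op": "apply_moves", "data": {"moves": [{"tx": 0, "ty": 0, "tz": 0, "turn": 6, "gripper": 0.9}, {"tx": 0, "ty": 0, "tz": 0, "turn": 13, "gripper": 0.9}, {"tx": 0, "ty": 0, "tz": 0, "turn": 20, "gripper": 0.9}, {"tx": 0, "ty": 0, "tz": 0, "turn": 26, "gripper": 0.9}, {"tx": 0, "ty": 0, "tz": 0, "turn": 30, "gripper": 0.9}]}}

```text
time_s: 6.62
eef_pos: [0.5375, 0.195, 0.0906]
ee_rot: [-3.106, -0.469, 0.001]
force: [0.5, 3.7, -2.3]
width: 0.0101
```

Run:
```python
from h import *
delta((.538,.1942,.091),-42.7)
```

```text
t 6.625 pos [0.5375 0.195  0.0906] yang -72.83 tilt [-8.e-04  8.e-04 -1.e+00] F [ 0.52  3.73 -2.32] M [0.854 0.052 0.142] w 0.0101
  shift cm [ 0.02  0.09 -0.04] turn -30.1 q [-0.99  0.36  0.68  1.86 -0.26  1.02 -1.47]
```

>>> {"op": "apply_moves", "data": {"moves": [{"tx": 0, "ty": 0, "tz": 0, "turn": 5, "gripper": 0.9}, {"tx": 0, "ty": 0, "tz": 0, "turn": 10, "gripper": 0.9}, {"tx": 0, "ty": 0, "tz": 0, "turn": 15, "gripper": 0.9}, {"tx": 0, "ty": 0, "tz": 0, "turn": 19, "gripper": 0.9}, {"tx": 0, "ty": 0, "tz": 0, "turn": 21, "gripper": 0.9}]}}

```text
time_s: 7.25
eef_pos: [0.5375, 0.1961, 0.0907]
ee_rot: [-3.138, 0.106, 0.001]
force: [0.6, 4.2, -1.9]
width: 0.01
```

Run:
```python
from h import *
delta((.538,.1942,.091),-42.7)
for n in ('scene','top'):
    p=eyes.capture(n); 
    cv2.imwrite(f'pics/{n}1.png',cv2.resize(p['image'][160:250,320:460] if n=='scene' else p['image'][170:270,200:360],None,fx=5,fy=5,interpolation=cv2.INTER_CUBIC))
```

```text
t 7.25 pos [0.5375 0.1961 0.0907] yang -93.85 tilt [-4.0e-04  1.8e-03 -1.0e+00] F [ 0.63  4.21 -1.86] M [ 0.966 -0.042  0.082] w 0.01
  shift cm [ 0.06  0.19 -0.03] turn -51.2 q [-1.05  0.38  0.75  1.86 -0.3   1.02 -1.81]
```

View pics/scene1.png

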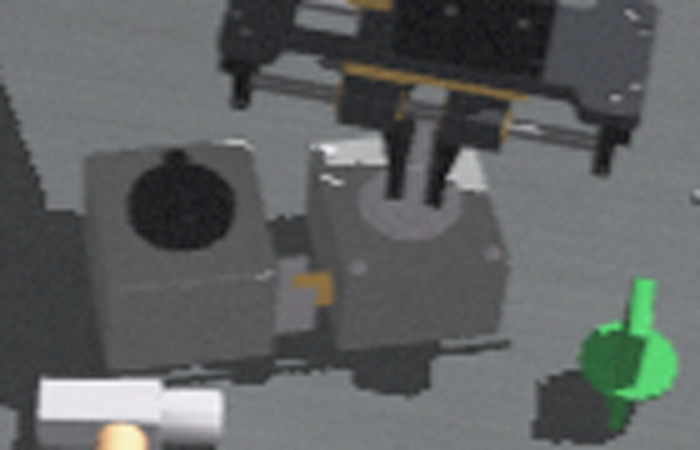

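>>> {"op": "apply_moves", "data": {"moves": [{"tx": 0, "ty": 0.1, "tz": 0, "turn": 1, "gripper": 0.9}, {"tx": 0, "ty": 0.15, "tz": 0, "turn": 2, "gripper": 0.9}, {"tx": 0, "ty": 0.15, "tz": 0, "turn": 3, "gripper": 0.9}, {"tx": 0, "ty": 0.15, "tz": 0, "turn": 3.5, "gripper": 0.9}, {"tx": 0, "ty": 0.15, "tz": 0, "turn": 4, "gripper": 0.9}]}}

```text
time_s: 7.98
eef_pos: [0.5375, 0.1944, 0.0907]
ee_rot: [-3.133, 0.214, 0.001]
force: [0.8, 5.1, -1.2]
width: 0.0096
```

Run:
```python
from h import *
delta((.538,.1942,.091),-42.7)
```

```text
t 7.975 pos [0.5375 0.1944 0.0907] yang -97.82 tilt [-4.0e-04  1.7e-03 -1.0e+00] F [ 0.77  5.09 -1.22] M [ 1.171 -0.055  0.02 ] w 0.0096
  shift cm [ 0.06  0.02 -0.03] turn -55.1 q [-1.06  0.38  0.77  1.86 -0.31  1.02 -1.87]
```

>>> {"op": "apply_moves", "data": {"moves": [{"tx": 0, "ty": 0, "tz": 0, "turn": 0.5, "gripper": 0.9}, {"tx": 0, "ty": 0, "tz": 0, "turn": 1, "gripper": 0.9}, {"tx": 0, "ty": 0, "tz": 0, "turn": 1.5, "gripper": 0.9}, {"tx": 0, "ty": 0, "tz": 0, "turn": 2, "gripper": 0.9}, {"tx": 0, "ty": 0, "tz": 0, "turn": 2, "gripper": 0.9}]}}

```text
time_s: 8.6
eef_pos: [0.5374, 0.1945, 0.0907]
ee_rot: [-3.128, 0.269, 0.001]
force: [1.0, 4.5, -1.2]
width: 0.0103
```

Run:
```python
from h import *
delta((.538,.1942,.091),-42.7)
```

```text
t 8.6 pos [0.5374 0.1945 0.0907] yang -99.83 tilt [-4.0e-04  1.6e-03 -1.0e+00] F [ 1.01  4.45 -1.25] M [ 1.178 -0.081  0.058] w 0.0103
  shift cm [ 0.06  0.02 -0.03] turn -57.1 q [-1.06  0.38  0.77  1.86 -0.31  1.02 -1.9 ]
```

>>> {"op": "apply_moves", "data": {"moves": [{"tx": 0, "ty": 0, "tz": 0, "turn": 0.5, "gripper": 0.9}, {"tx": 0, "ty": 0, "tz": 0, "turn": 1, "gripper": 0.9}, {"tx": 0, "ty": 0, "tz": 0, "turn": 1.5, "gripper": 0.9}, {"tx": 0, "ty": 0, "tz": 0, "turn": 2, "gripper": 0.9}, {"tx": 0, "ty": 0, "tz": 0, "turn": 2, "gripper": 0.9}]}}

```text
time_s: 9.22
eef_pos: [0.5374, 0.1944, 0.0907]
ee_rot: [-3.123, 0.324, 0.001]
force: [0.7, 4.2, -1.7]
width: 0.0102
```

Run:
```python
from h import *
delta((.538,.1942,.091),-42.7)
s=manip.observe();p=eyes.capture('wrist'); cv2.imwrite('pics/wrist4.png',p['image'])
p=eyes.capture('scene')
cv2.imwrite('pics/scene2.png',cv2.resize(p['image'][180:240,320:430],None,fx=7,fy=7,interpolation=cv2.INTER_CUBIC))
```

```text
t 9.225 pos [0.5374 0.1944 0.0907] yang -101.84 tilt [-5.0e-04  1.6e-03 -1.0e+00] F [ 0.7   4.2  -1.72] M [ 1.174 -0.096  0.054] w 0.0102
  shift cm [ 0.06  0.01 -0.03] turn -59.1 q [-1.07  0.38  0.78  1.86 -0.31  1.02 -1.93]
```

View pics/wrist4.png

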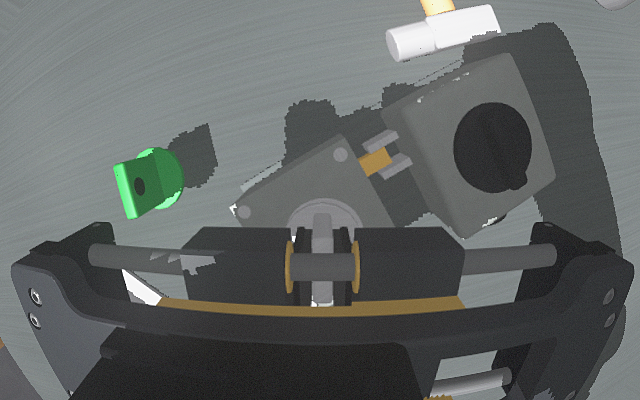

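View pics/scene2.png

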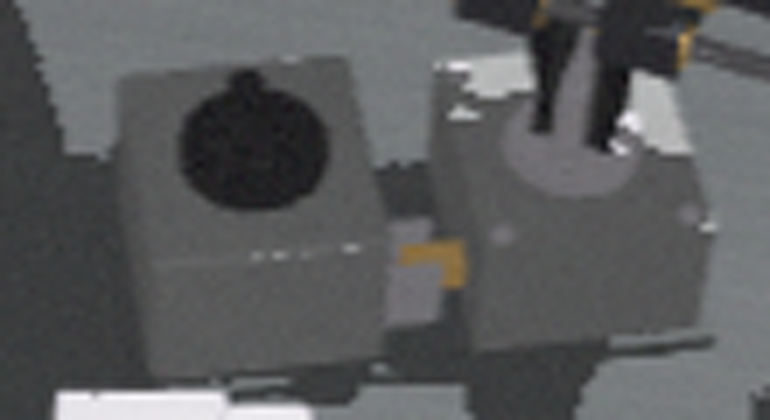

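The bolt is visibly well out between the cheeks (wrist 375,160). I measure its nose and the key's true angle.

Run:
```python
from h import *
s=manip.observe();p=eyes.capture('wrist')
cv2.imwrite('pics/w5.png',cv2.resize(p['image'][100:220,270:430],None,fx=5,fy=5,interpolation=cv2.INTER_CUBIC))
for q in place_of(p,'bolt_nose')[:3]: print(q)
c,sn=np.cos(np.radians(18.7)),np.sin(np.radians(18.7))
L=np.array([[c,sn],[-sn,c]])
for q in place_of(p,'bolt_nose')[:3]: print(L@(fworld(p,q['xy'],.022,s)[:2]-[.538,.1942]))
def P(x,y,z): return fproj(p,np.append(L.T@np.array([x,y])+[.538,.1942],z),s)
for y in (-42,-50,-52,-55): print(y,[((P(x/1000,y/1000,.028)-[270,100])*5+2).round() for x in (11.5,23.5)])
print([((P(x,-.04,.06)-[270,100])*5+2).round() for x in (-.045,.045)],[((P(x,-.072,.072)-[270,100])*5+2).round() for x in (-.045,.045)])
```

```text
{'xy': [383.3, 153.5], 'confidence': 0.95}
[ 0.01781078 -0.05912057]
-42 [array([490., 377.]), array([447., 301.])]
-50 [array([541., 348.]), array([499., 271.])]
-52 [array([554., 341.]), array([511., 264.])]
-55 [array([573., 330.]), array([531., 253.])]
[array([715., 810.]), array([370., 183.])] [array([965., 722.]), array([641.,  41.])]
```

View pics/w5.png

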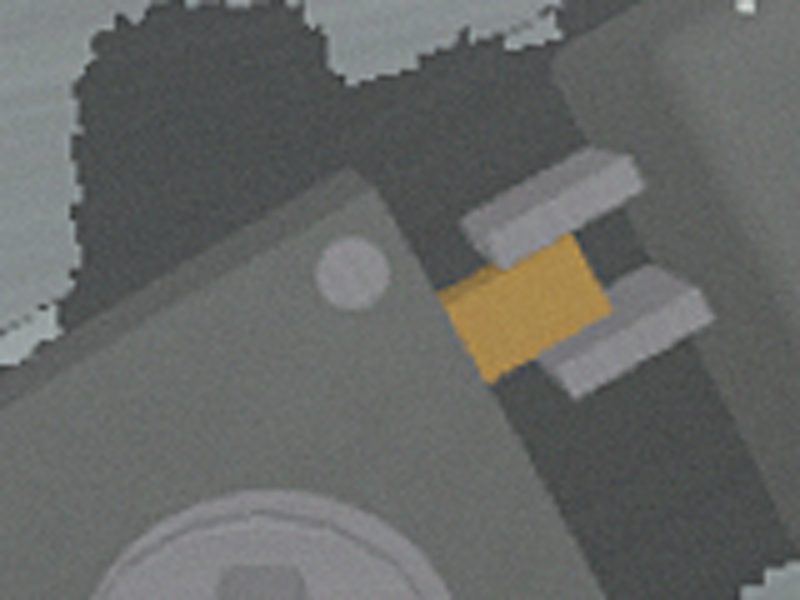

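Run:
```python
from h import *
from scipy.spatial.transform import Rotation as R
c,sn=np.cos(np.radians(18.7)),np.sin(np.radians(18.7))
L=np.array([[c,sn],[-sn,c]])
s=manip.observe();p=eyes.capture('wrist')
lf=lambda uv,s:(L@(fworld(p,uv,.028,s)[:2]-[.538,.1942])*1000).round(1)
print('now',[lf(((u+.5)/5-.5+270,(v+.5)/5-.5+100),s) for u,v in ((572,233),(612,312),(440,292),(488,382))])
s0=dict(ee_rot=np.array([-2.887,-1.237,0]),eef_pos=np.array([.536,.1944,.1995]))
im=cv2.imread('pics/wrist2.png')
cv2.imwrite('pics/w2z.png',cv2.resize(im[320:480,560:760],None,fx=4,fy=4))
print('before',[lf(((u+.5)/4-.5+220,(v+.5)/4-.5+100),s0) for u,v in ((640,356),(612,405),(625,350),(604,397))])
```

```text
now [array([ 23.1, -61.2]), array([ 10.9, -60.9]), array([ 25. , -41.8]), array([ 11. , -41.4])]
before [array([ 24. , -53.5]), array([  9. , -53.5]), array([ 23.6, -49.1]), array([  9.9, -50.5])]
```

View pics/w2z.png

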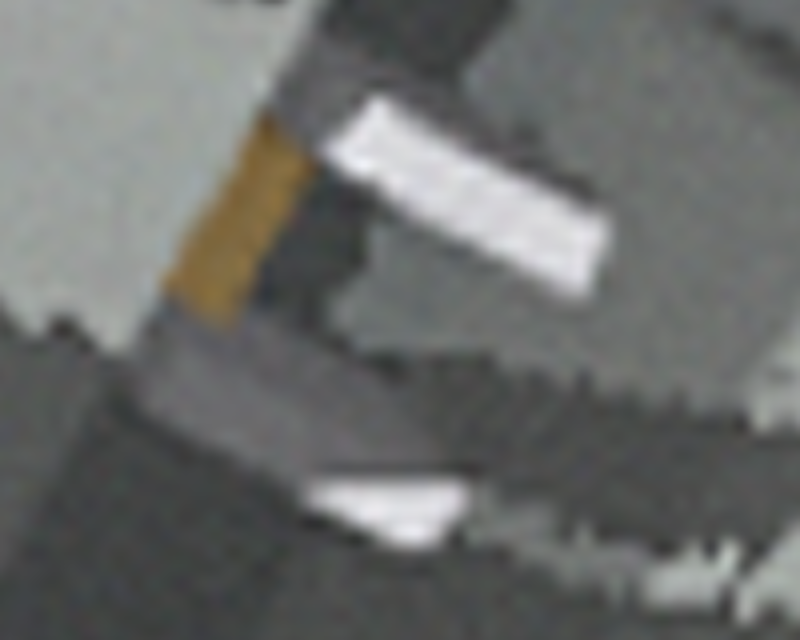

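Travel is about 8 mm so far and the hard stop hasn't been felt yet. I'll keep turning gently.

>>> {"op": "apply_moves", "data": {"moves": [{"tx": 0, "ty": 0, "tz": 0, "turn": 0.5, "gripper": 0.9}, {"tx": 0, "ty": 0, "tz": 0, "turn": 1, "gripper": 0.9}, {"tx": 0, "ty": 0, "tz": 0, "turn": 1.5, "gripper": 0.9}, {"tx": 0, "ty": 0, "tz": 0, "turn": 2, "gripper": 0.9}, {"tx": 0, "ty": 0, "tz": 0, "turn": 2, "gripper": 0.9}]}}

```text
time_s: 10.15
eef_pos: [0.5375, 0.1944, 0.0907]
ee_rot: [-3.117, 0.378, 0.001]
force: [0.9, 4.7, -1.1]
width: 0.0095
```

Run:
```python
from h import *
delta((.538,.1942,.091),-42.7)
```

```text
t 10.15 pos [0.5375 0.1944 0.0907] yang -103.84 tilt [-4.0e-04  1.6e-03 -1.0e+00] F [ 0.95  4.72 -1.09] M [ 1.138 -0.094  0.058] w 0.0095
  shift cm [ 0.06  0.01 -0.03] turn -61.1 q [-1.07  0.38  0.79  1.86 -0.32  1.03 -1.96]
```

>>> {"op": "apply_moves", "data": {"moves": [{"tx": 0, "ty": 0, "tz": 0, "turn": 0.5, "gripper": 0.9}, {"tx": 0, "ty": 0, "tz": 0, "turn": 1, "gripper": 0.9}, {"tx": 0, "ty": 0, "tz": 0, "turn": 1.5, "gripper": 0.9}, {"tx": 0, "ty": 0, "tz": 0, "turn": 2, "gripper": 0.9}, {"tx": 0, "ty": 0, "tz": 0, "turn": 2, "gripper": 0.9}]}}

```text
time_s: 10.78
eef_pos: [0.5375, 0.1944, 0.0907]
ee_rot: [-3.11, 0.433, 0.001]
force: [0.8, 5.0, -1.8]
width: 0.0099
```

Run:
```python
from h import *
delta((.538,.1942,.091),-42.7)
s=manip.observe();p=eyes.capture('wrist')
cv2.imwrite('pics/w6.png',cv2.resize(p['image'][130:330,260:420],None,fx=3,fy=3,interpolation=cv2.INTER_CUBIC))
```

```text
t 10.775 pos [0.5375 0.1944 0.0907] yang -105.85 tilt [-4.0e-04  1.6e-03 -1.0e+00] F [ 0.82  5.03 -1.83] M [ 1.174 -0.06   0.086] w 0.0099
  shift cm [ 0.06  0.01 -0.03] turn -63.1 q [-1.08  0.39  0.8   1.86 -0.32  1.03 -2.  ]
```

View pics/w6.png

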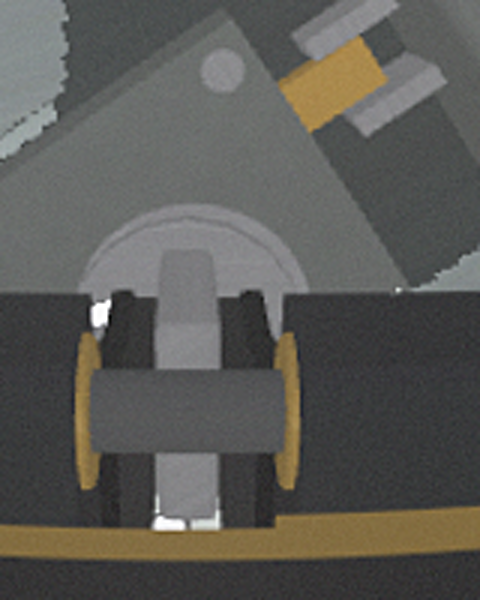

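```bash
cat >> h.py <<'E'
c_,s_=np.cos(np.radians(18.7)),np.sin(np.radians(18.7))
L=np.array([[c_,s_],[-s_,c_]])
def nose():
    s=manip.observe();p=eyes.capture('wrist')
    hsv=cv2.cvtColor(p['image'],cv2.COLOR_BGR2HSV)
    m=cv2.inRange(hsv,(12,110,60),(30,255,255)); m[215:]=0
    n,lab,stt,cen=cv2.connectedComponentsWithStats(m)
    pts=[]
    for i in range(1,n):
        if stt[i,4]<60: continue
        v,u=np.nonzero(lab==i)
        Q=np.array([L@(fworld(p,(a,b),.028,s)[:2]-[.538,.1942]) for a,b in zip(u,v)])*1000
        print(' comp',stt[i,4],cen[i].round(0),'x',np.percentile(Q[:,0],[2,98]).round(1),'y min pct',np.percentile(Q[:,1],[0.5,2,5,98]).round(1))
E
python3 -c "
from h import *
nose()"
```

```text
comp 582 [370. 157.] x [11.4 24.1] y min pct [-61.7 -61.4 -60.6 -41. ]
```

>>> {"op": "apply_moves", "data": {"moves": [{"tx": 0, "ty": 0, "tz": 0, "turn": 0.5, "gripper": 0.9}, {"tx": 0, "ty": 0, "tz": 0, "turn": 1, "gripper": 0.9}, {"tx": 0, "ty": 0, "tz": 0, "turn": 1.5, "gripper": 0.9}, {"tx": 0, "ty": 0, "tz": 0, "turn": 2, "gripper": 0.9}, {"tx": 0, "ty": 0, "tz": 0, "turn": 2, "gripper": 0.9}]}}

```text
time_s: 11.5
eef_pos: [0.5375, 0.1945, 0.0907]
ee_rot: [-3.102, 0.487, 0.001]
force: [0.9, 4.9, -1.4]
width: 0.0097
```

Run:
```python
from h import *
delta((.538,.1942,.091),-42.7)
nose()
```

```text
t 11.5 pos [0.5375 0.1945 0.0907] yang -107.84 tilt [-4.0e-04  1.7e-03 -1.0e+00] F [ 0.9   4.88 -1.35] M [ 1.285 -0.018  0.101] w 0.0097
  shift cm [ 0.06  0.01 -0.03] turn -65.1 q [-1.08  0.39  0.8   1.86 -0.33  1.03 -2.03]
 comp 594 [368. 156.] x [11.4 23.9] y min pct [-61.9 -61.5 -60.9 -40.9]
```

>>> {"op": "apply_moves", "data": {"moves": [{"tx": 0, "ty": 0, "tz": 0, "turn": 0.5, "gripper": 0.9}, {"tx": 0, "ty": 0, "tz": 0, "turn": 1, "gripper": 0.9}, {"tx": 0, "ty": 0, "tz": 0, "turn": 1.5, "gripper": 0.9}, {"tx": 0, "ty": 0, "tz": 0, "turn": 2, "gripper": 0.9}, {"tx": 0, "ty": 0, "tz": 0, "turn": 2.5, "gripper": 0.9}]}}

```text
time_s: 12.18
eef_pos: [0.5374, 0.1949, 0.0907]
ee_rot: [-3.09, 0.554, 0.001]
force: [1.0, 6.4, -2.0]
width: 0.0094
```

Run:
```python
from h import *
delta((.538,.1942,.091),-42.7)
nose()
s=manip.observe();p=eyes.capture('wrist')
cv2.imwrite('pics/w7.png',cv2.resize(p['image'][180:310,260:390],None,fx=4.6,fy=4.6,interpolation=cv2.INTER_CUBIC))
```

```text
t 12.175 pos [0.5374 0.1949 0.0907] yang -110.33 tilt [-3.0e-04  2.1e-03 -1.0e+00] F [ 0.99  6.38 -2.01] M [ 1.581 -0.099  0.058] w 0.0094
  shift cm [ 0.08  0.04 -0.03] turn -67.6 q [-1.09  0.39  0.81  1.86 -0.33  1.03 -2.07]
 comp 600 [366. 154.] x [11.4 23.8] y min pct [-62.  -61.6 -61.  -40.8]
```

View pics/w7.png

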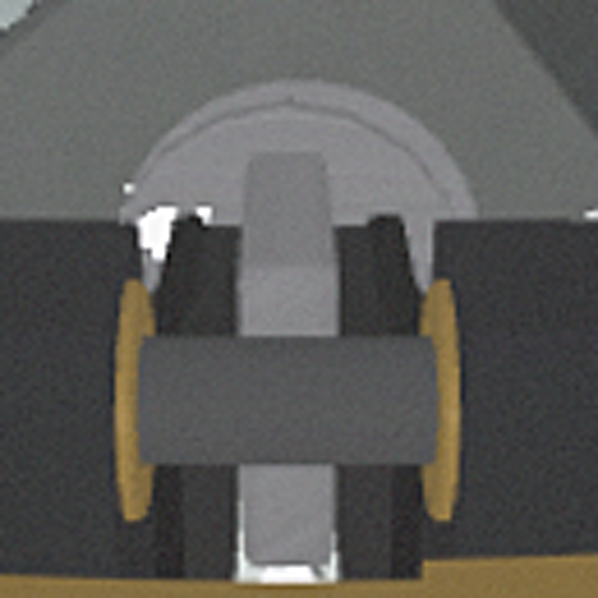

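>>> {"op": "apply_moves", "data": {"moves": [{"tx": 0.03, "ty": 0.04, "tz": 0, "turn": 0.5, "gripper": 0.9}, {"tx": 0.05, "ty": 0.07, "tz": 0, "turn": 1, "gripper": 0.9}, {"tx": 0.05, "ty": 0.07, "tz": 0, "turn": 1.5, "gripper": 0.9}, {"tx": 0.05, "ty": 0.07, "tz": 0, "turn": 2, "gripper": 0.9}, {"tx": 0.05, "ty": 0.07, "tz": 0, "turn": 2, "gripper": 0.9}]}}

```text
time_s: 12.9
eef_pos: [0.5377, 0.195, 0.0908]
ee_rot: [-3.079, 0.606, 0.001]
force: [1.2, 7.8, -2.2]
width: 0.01
```

Run:
```python
from h import *
delta((.538,.1942,.091),-42.7)
nose()
```

```text
t 12.9 pos [0.5377 0.195  0.0908] yang -112.28 tilt [ 0.      0.0031 -1.    ] F [ 1.19  7.75 -2.23] M [ 1.934 -0.127  0.144] w 0.01
  shift cm [ 0.06  0.07 -0.02] turn -69.6 q [-1.1   0.39  0.82  1.86 -0.34  1.03 -2.1 ]
 comp 599 [364. 152.] x [11.4 23.6] y min pct [-62.  -61.6 -60.9 -40.8]
```

>>> {"op": "apply_moves", "data": {"moves": [{"tx": 0.03, "ty": 0.03, "tz": 0, "turn": 0.5, "gripper": 0.9}, {"tx": 0.05, "ty": 0.05, "tz": 0, "turn": 1, "gripper": 0.9}, {"tx": 0.05, "ty": 0.05, "tz": 0, "turn": 1.5, "gripper": 0.9}, {"tx": 0.05, "ty": 0.05, "tz": 0, "turn": 2, "gripper": 0.9}, {"tx": 0.05, "ty": 0.05, "tz": 0, "turn": 2, "gripper": 0.9}]}}

```text
time_s: 13.58
eef_pos: [0.538, 0.1954, 0.0909]
ee_rot: [-3.067, 0.659, 0.001]
force: [1.2, 6.7, -2.5]
width: 0.0098
```

Run:
```python
from h import *
delta((.538,.1942,.091),-42.7)
nose()
s=manip.observe();p=eyes.capture('wrist')
cv2.imwrite('pics/w8.png',cv2.resize(p['image'][110:310,260:440],None,fx=3,fy=3,interpolation=cv2.INTER_CUBIC))
```

```text
t 13.575 pos [0.538  0.1954 0.0909] yang -114.24 tilt [ 3.0e-04  4.2e-03 -1.0e+00] F [ 1.21  6.71 -2.48] M [ 1.884 -0.13   0.039] w 0.0098
  shift cm [ 0.05  0.11 -0.01] turn -71.5 q [-1.1   0.4   0.83  1.86 -0.34  1.03 -2.13]
 comp 602 [362. 151.] x [11.5 23.7] y min pct [-62.  -61.6 -61.  -40.8]
```

View pics/w8.png

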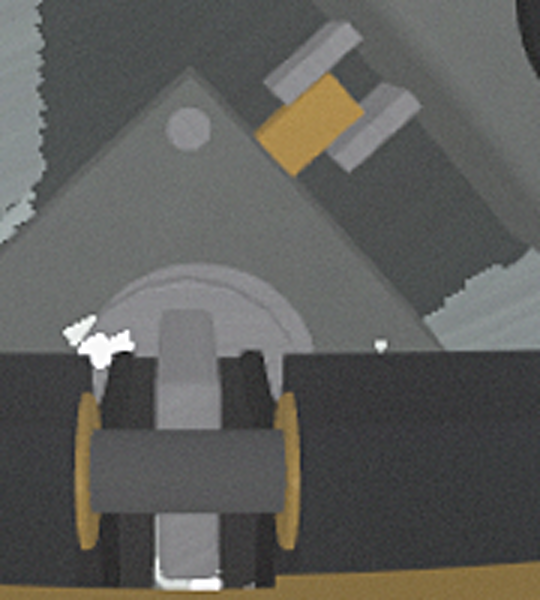

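The nose has stayed at -62.0 mm over four readings while the force rose from 4.5 to 7.8 N, so the bolt is at its stop. Turning back now.

Run:
```python
from h import *
delta((.5378,.1940,.0905),-42.7)
```

```text
t 13.675 pos [0.538  0.1954 0.0909] yang -114.23 tilt [ 3.0e-04  4.2e-03 -1.0e+00] F [ 0.63  7.49 -2.74] M [ 1.974 -0.184  0.116] w 0.0101
  shift cm [0.04 0.13 0.04] turn -71.5 q [-1.1   0.4   0.83  1.86 -0.34  1.03 -2.13]
```

>>> {"op": "apply_moves", "data": {"moves": [{"tx": 0.0, "ty": 0.0, "tz": 0, "turn": -8, "gripper": 0.9}, {"tx": 0.04, "ty": 0.1, "tz": 0.02, "turn": -17, "gripper": 0.9}, {"tx": 0.04, "ty": 0.1, "tz": 0.02, "turn": -26, "gripper": 0.9}, {"tx": 0.04, "ty": 0.1, "tz": 0.02, "turn": -34, "gripper": 0.9}, {"tx": 0.04, "ty": 0.1, "tz": 0.02, "turn": -40, "gripper": 0.9}]}}

```text
time_s: 14.3
eef_pos: [0.5377, 0.1924, 0.0906]
ee_rot: [-3.109, -0.435, 0.001]
force: [-1.4, -0.6, 1.2]
width: 0.0099
```

Run:
```python
from h import *
delta((.5378,.1940,.0905),-42.7); nose()
```

```text
t 14.3 pos [0.5377 0.1924 0.0906] yang -74.08 tilt [-7.0e-04  2.2e-03 -1.0e+00] F [-1.38 -0.64  1.22] M [-0.211  0.442  0.053] w 0.0099
  shift cm [ 0.05 -0.16  0.01] turn -31.4 q [-0.99  0.36  0.68  1.86 -0.26  1.02 -1.49]
 comp 90 [501.  23.] x [125.6 161.1] y min pct [-144.6 -144.4 -144.  -138.3]
 comp 350 [397. 191.] x [12.1 24.2] y min pct [-61.3 -61.2 -60.6 -46.8]
```

>>> {"op": "apply_moves", "data": {"moves": [{"tx": 0.03, "ty": -0.1, "tz": 0, "turn": -9, "gripper": 0.9}, {"tx": 0.05, "ty": -0.14, "tz": 0, "turn": -18, "gripper": 0.9}, {"tx": 0.05, "ty": -0.14, "tz": 0, "turn": -27, "gripper": 0.9}, {"tx": 0.05, "ty": -0.14, "tz": 0, "turn": -35, "gripper": 0.9}, {"tx": 0.05, "ty": -0.14, "tz": 0, "turn": -42, "gripper": 0.9}]}}

```text
time_s: 14.98
eef_pos: [0.5377, 0.1923, 0.0905]
ee_rot: [-2.743, -1.529, 0.002]
force: [-2.3, -1.0, 2.6]
width: 0.0098
```

Run:
```python
from h import *
delta((.5378,.1940,.0905),-42.7)
for n in ('wrist','scene','top'):
    p=eyes.capture(n)
    im={'wrist':p['image'][150:310,250:400],'scene':p['image'][160:250,320:460],'top':p['image'][170:270,200:360]}[n]
    cv2.imwrite(f'pics/a_{n}.png',cv2.resize(im,None,fx=4,fy=4,interpolation=cv2.INTER_CUBIC)[:600])
```

```text
t 14.975 pos [0.5377 0.1923 0.0905] yang -31.74 tilt [-1.5e-03  6.0e-04 -1.0e+00] F [-2.35 -0.99  2.65] M [-0.263  0.502 -0.01 ] w 0.0098
  shift cm [ 0.15 -0.08  0.  ] turn 11.0 q [-0.87  0.33  0.54  1.85 -0.2   1.01 -0.81]
```

View pics/a_wrist.png

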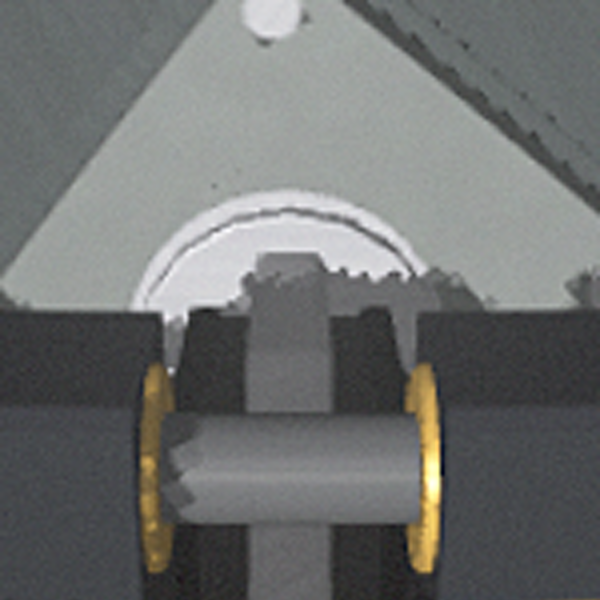

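View pics/a_scene.png

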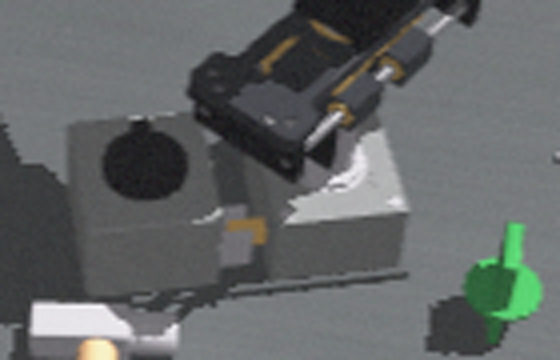

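>>> {"op": "apply_moves", "data": {"moves": [{"tx": 0.05, "ty": -0.03, "tz": 0, "turn": -4, "gripper": 0.9}, {"tx": 0.1, "ty": -0.05, "tz": 0, "turn": -8, "gripper": 0.9}, {"tx": 0.1, "ty": -0.05, "tz": -0.1, "turn": -8, "gripper": 0.9}, {"tx": 0.1, "ty": -0.05, "tz": -0.2, "turn": -8, "gripper": 0.9}, {"tx": 0.1, "ty": -0.05, "tz": -0.3, "turn": -8, "gripper": 0.9}]}}

```text
time_s: 15.75
eef_pos: [0.5378, 0.1935, 0.0932]
ee_rot: [-2.636, -1.707, 0.001]
force: [2.2, 0.8, -7.1]
width: 0.0096
```

Run:
```python
from h import *
delta((.5378,.1940,.0905),-42.7)
```

```text
t 15.75 pos [0.5378 0.1935 0.0932] yang -24.16 tilt [-1.3e-03  6.0e-04 -1.0e+00] F [ 2.18  0.76 -7.1 ] M [-0.09  -0.26   0.003] w 0.0096
  shift cm [ 0.04 -0.02  0.27] turn 18.5 q [-0.85  0.33  0.51  1.85 -0.19  1.01 -0.69]
```

>>> {"op": "apply_moves", "data": {"moves": [{"tx": 0, "ty": 0, "tz": 0.25, "turn": 0, "gripper": 0.9}, {"tx": 0, "ty": 0, "tz": 0.25, "turn": -5, "gripper": 0.9}, {"tx": 0, "ty": 0, "tz": 0.2, "turn": -5, "gripper": 0.9}, {"tx": 0, "ty": 0, "tz": 0.05, "turn": -5, "gripper": 0.9}, {"tx": 0, "ty": 0, "tz": -0.05, "turn": -5, "gripper": 0.9}]}}

```text
time_s: 16.38
eef_pos: [0.5379, 0.1936, 0.0938]
ee_rot: [-2.56, -1.819, 0.001]
force: [-0.5, -0.3, -1.4]
width: 0.0096
```

Run:
```python
from h import *
delta((.5378,.1940,.0905),-42.7)
```

```text
t 16.375 pos [0.5379 0.1936 0.0938] yang -19.22 tilt [-1.2e-03  7.0e-04 -1.0e+00] F [-0.51 -0.31 -1.35] M [-0.1    0.052 -0.016] w 0.0096
  shift cm [ 0.04 -0.02  0.33] turn 23.5 q [-0.84  0.32  0.5   1.85 -0.18  1.02 -0.6 ]
```

Free: lifted 3.3 mm with only about the key's weight. Continue gently.

>>> {"op": "apply_moves", "data": {"moves": [{"tx": 0, "ty": 0, "tz": -0.1, "turn": 0, "gripper": 0.9}, {"tx": 0, "ty": 0, "tz": -0.2, "turn": 0, "gripper": 0.9}, {"tx": 0, "ty": 0, "tz": -0.3, "turn": 0, "gripper": 0.9}, {"tx": 0, "ty": 0, "tz": -0.4, "turn": 0, "gripper": 0.9}, {"tx": 0, "ty": 0, "tz": -0.5, "turn": 0, "gripper": 0.9}]}}

```text
time_s: 17.0
eef_pos: [0.5379, 0.1936, 0.0988]
ee_rot: [-2.56, -1.819, 0.001]
force: [-1.3, 0.2, -1.8]
width: 0.01
```

Run:
```python
from h import *
delta((.5378,.1940,.0905),-42.7)
p=eyes.capture('scene')
cv2.imwrite('pics/b_scene.png',cv2.resize(p['image'][160:250,320:460],None,fx=5,fy=5,interpolation=cv2.INTER_CUBIC))
```

```text
t 17.0 pos [0.5379 0.1936 0.0988] yang -19.22 tilt [-1.2e-03  7.0e-04 -1.0e+00] F [-1.26  0.2  -1.81] M [-0.127  0.119  0.048] w 0.01
  shift cm [ 0.04 -0.02  0.83] turn 23.5 q [-0.84  0.32  0.5   1.84 -0.18  1.02 -0.61]
```

View pics/b_scene.png

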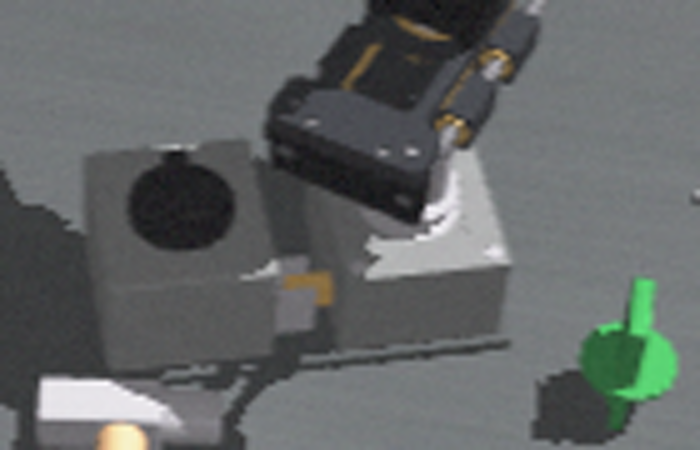

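Still free at 8 mm, carrying only its weight, and the bolt is out. I keep drawing slowly, then rise.

>>> {"op": "apply_moves", "data": {"moves": [{"tx": 0, "ty": 0, "tz": -0.4, "turn": 0, "gripper": 0.9}, {"tx": 0, "ty": 0, "tz": -0.8, "turn": 0, "gripper": 0.9}, {"tx": 0, "ty": 0, "tz": -1.2, "turn": 0, "gripper": 0.9}, {"tx": 0, "ty": 0, "tz": -1.6, "turn": 0, "gripper": 0.9}, {"tx": 0, "ty": 0, "tz": -2, "turn": 0, "gripper": 0.9}]}}

```text
time_s: 17.68
eef_pos: [0.538, 0.1936, 0.1193]
ee_rot: [-2.56, -1.819, 0.001]
force: [-1.4, -1.0, -1.4]
width: 0.0095
```

>>> {"op": "apply_moves", "data": {"moves": [{"tx": 0, "ty": 0, "tz": -0.5, "turn": 0, "gripper": 0.9}, {"tx": 0, "ty": 0, "tz": -1.2, "turn": 0, "gripper": 0.9}, {"tx": 0, "ty": 0, "tz": -2.2, "turn": 0, "gripper": 0.9}, {"tx": 0, "ty": 0, "tz": -4, "turn": 0, "gripper": 0.9}, {"tx": 0, "ty": 0, "tz": -6, "turn": 0, "gripper": 0.9}], "newtons": 25}}

```text
time_s: 18.3
eef_pos: [0.5381, 0.1935, 0.1807]
ee_rot: [-2.56, -1.819, 0.0]
force: [0.4, 0.0, -1.2]
width: 0.0095
```

Run:
```python
from h import *
delta((.586,-.298,.18),-80)
s=manip.observe()
for n in ('wrist','scene'):
    p=eyes.capture(n)
    im=p['image'][100:330,200:440] if n=='wrist' else p['image'][130:250,320:460]
    cv2.imwrite(f'pics/c_{n}.png',cv2.resize(im,None,fx=3,fy=3,interpolation=cv2.INTER_CUBIC)[:600])
```

```text
t 18.3 pos [0.5381 0.1935 0.1807] yang -19.23 tilt [-8.e-04  9.e-04 -1.e+00] F [ 0.38  0.01 -1.21] M [-0.125  0.066 -0.004] w 0.0095
  shift cm [-4.483e+01  2.071e+01  2.000e-02] turn 60.8 q [-0.87  0.23  0.52  1.76 -0.12  1.18 -0.65]
```

View pics/c_wrist.png

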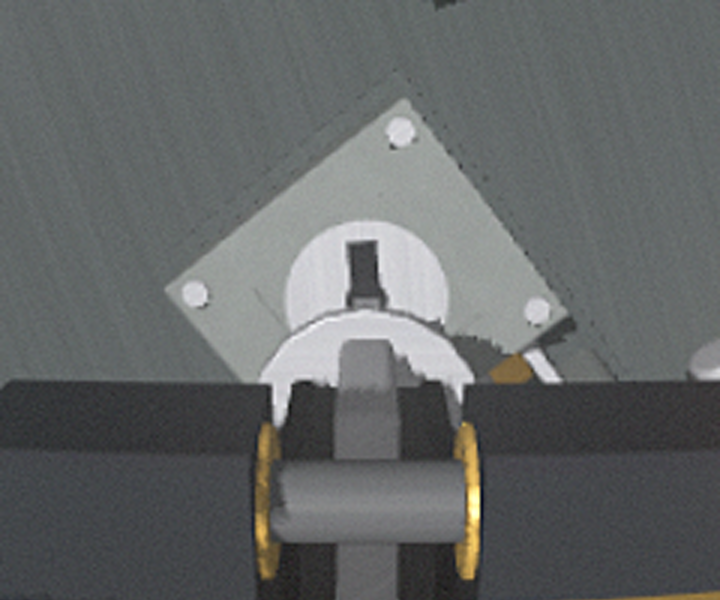

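View pics/c_scene.png

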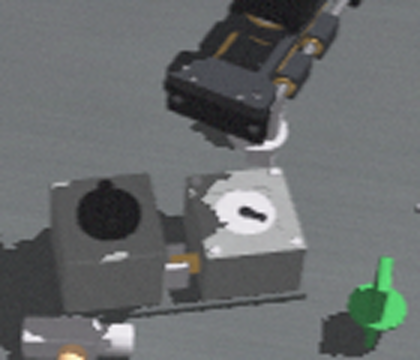

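>>> {"op": "apply_moves", "data": {"moves": [{"tx": -3, "ty": 1.4, "tz": -0.6, "turn": 3, "gripper": 0.9}, {"tx": -8, "ty": 3.7, "tz": -1, "turn": 8, "gripper": 0.9}, {"tx": -13, "ty": 6, "tz": -1, "turn": 13, "gripper": 0.9}, {"tx": -18, "ty": 8.3, "tz": -1, "turn": 18, "gripper": 0.9}, {"tx": -23, "ty": 10.6, "tz": -1, "turn": 23, "gripper": 0.9}]}}

```text
time_s: 19.02
eef_pos: [0.5633, -0.0611, 0.1917]
ee_rot: [-2.874, -1.265, -0.006]
force: [0.7, 0.6, -2.0]
width: 0.0099
```

Run:
```python
from h import *
delta((.586,-.298,.19),-65)
```

```text
t 19.025 pos [ 0.5633 -0.0611  0.1917] yang -42.5 tilt [ 0.003   0.0032 -1.    ] F [ 0.68  0.61 -2.01] M [-0.074  0.064  0.02 ] w 0.0099
  shift cm [-15.93  17.68   0.1 ] turn 22.5 q [-0.59  0.23  0.72  1.77 -0.16  1.2  -0.56]
```

Run:
```python
from h import *
delta((.532,-.323,.19),-65)
```

```text
t 19.025 pos [ 0.5633 -0.0611  0.1917] yang -42.5 tilt [ 0.003   0.0032 -1.    ] F [ 0.68  0.61 -2.01] M [-0.074  0.064  0.02 ] w 0.0099
  shift cm [-21.42  15.39   0.08] turn 22.5 q [-0.59  0.23  0.72  1.77 -0.16  1.2  -0.56]
```

>>> {"op": "apply_moves", "data": {"moves": [{"tx": -5.5, "ty": 3.9, "tz": 0, "turn": 6, "gripper": 0.9}, {"tx": -11, "ty": 7.9, "tz": 0, "turn": 12, "gripper": 0.9}, {"tx": -16.4, "ty": 11.8, "tz": 0, "turn": 18, "gripper": 0.9}, {"tx": -20, "ty": 14.4, "tz": 0, "turn": 22.5, "gripper": 0.9}, {"tx": -21.4, "ty": 15.4, "tz": 0, "turn": 22.5, "gripper": 0.9}]}}

```text
time_s: 19.65
eef_pos: [0.529, -0.3288, 0.1909]
ee_rot: [-3.07, -0.666, -0.003]
force: [-0.2, -0.4, -0.7]
width: 0.0098
```

>>> {"op": "apply_moves", "data": {"moves": [{"tx": 0, "ty": 0, "tz": 0, "turn": 0, "gripper": 0.9}, {"tx": 0, "ty": 0, "tz": 0, "turn": 0, "gripper": 0.9}, {"tx": 0, "ty": 0, "tz": 0, "turn": 0, "gripper": 0.9}, {"tx": 0, "ty": 0, "tz": 0, "turn": 0, "gripper": 0.9}, {"tx": 0, "ty": 0, "tz": 0, "turn": 0, "gripper": 0.9}]}}

```text
time_s: 20.27
eef_pos: [0.5293, -0.3281, 0.191]
ee_rot: [-3.069, -0.668, -0.004]
force: [0.3, -0.3, -1.4]
width: 0.01
```

Run:
```python
from h import *
delta((.586,-.298,.13),-65)
s=manip.observe();p=eyes.capture('wrist')
for q in place_of(p,'stand_rim')[:3]: print(np.round(q['xy'],1),round(q['confidence'],2),fworld(p,q['xy'],.048,s).round(4))
for q in place_of(p,'key')[:3]: print('key',np.round(q['xy'],1),round(q['confidence'],2))
cv2.imwrite('pics/d_wrist.png',cv2.resize(p['image'][60:260,220:420],None,fx=3,fy=3,interpolation=cv2.INTER_CUBIC))
```

```text
t 20.275 pos [ 0.5293 -0.3281  0.191 ] yang -65.44 tilt [ 2.1e-03  9.0e-04 -1.0e+00] F [ 0.31 -0.26 -1.35] M [-0.089  0.129  0.01 ] w 0.01
  shift cm [ 6.39 -0.38  6.11] turn -0.4 q [-0.19  0.41  0.87  1.64 -0.33  1.25 -0.39]
[321.5 130.6] 0.72 [ 0.5828 -0.3026  0.048 ]
key [318.9 237. ] 0.63
```

View pics/d_wrist.png

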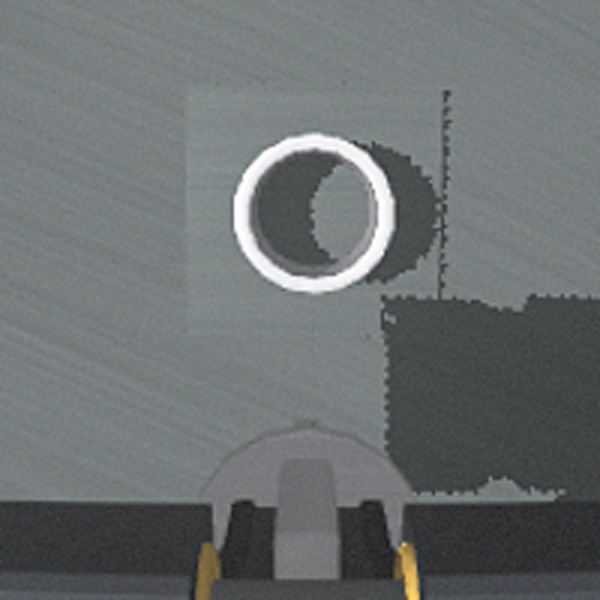

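Run:
```python
from h import *
s=manip.observe();p=eyes.capture('wrist'); M=R.from_rotvec(s['ee_rot']).as_matrix()
px=lambda a:((a[0]+.5)/3-.5+220,(a[1]+.5)/3-.5+60)
c=fworld(p,px((314,213.5)),.048,s); print('pipe',c)
for a in ((233,214),(395,214),(314,133),(314,294)): print(np.linalg.norm(fworld(p,px(a),.048,s)-c)*1000)
kz=s['eef_pos'][2]-.0306
tl=lambda X:(M.T@(X-s['eef_pos'])*1000).round(1)
for a in ((305,427),(200,497),(411,497)): print('collar top',tl(fworld(p,px(a),kz+.005,s)))
for a in ((275,560),(340,560),(280,462),(331,462)): print('bow',tl(fworld(p,px(a),kz+.045,s)))
```

```text
pipe [ 0.58336703 -0.30570059  0.048     ]
24.746587931305264
24.779796419800178
24.748448912849348
24.903072574991864
collar top [23.4 -0.9 25.6]
collar top [  9.4 -21.1  25.6]
collar top [ 9.4 19.5 25.6]
bow [ 13.7  -5.3 -14.4]
bow [ 13.7   4.4 -14.4]
bow [ 29.1  -4.4 -14.3]
bow [ 29.1   2.9 -14.3]
```

The wrist camera puts the pipe at y=-0.306, but the fixed cameras' network points give -0.298. I'll measure the rim directly in those pictures.

Run:
```python
from h import *
for n,o in (('top',(420,180)),('scene',(180,170))):
    p=eyes.capture(n)
    cv2.imwrite(f'pics/e_{n}.png',cv2.resize(p['image'][o[1]:o[1]+60,o[0]:o[0]+60],None,fx=8,fy=8,interpolation=cv2.INTER_CUBIC))
    for X in ((.5834,-.3057,.048),(.586,-.298,.048)):
        print(n,X,((proj(p,np.array(X))-o+.5)*8).round(0))
```

```text
top (0.5834, -0.3057, 0.048) [307. 220.]
top (0.586, -0.298, 0.048) [284. 213.]
scene (0.5834, -0.3057, 0.048) [186. 152.]
scene (0.586, -0.298, 0.048) [206. 161.]
```

View pics/e_top.png

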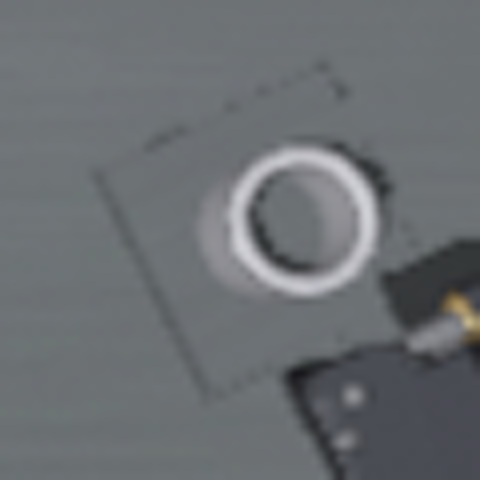

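View pics/e_scene.png

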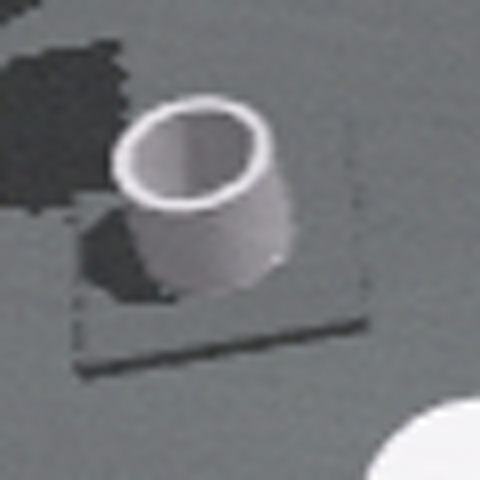

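Run:
```python
from h import *
delta((.5836,-.3047,.135),-65)
```

```text
t 20.575 pos [ 0.529  -0.3288  0.1909] yang -65.51 tilt [ 2.e-03  6.e-04 -1.e+00] F [ 1.33  0.62 -1.71] M [-0.078  0.125  0.058] w 0.0101
  shift cm [5.96 0.07 5.61] turn -0.5 q [-0.19  0.41  0.87  1.64 -0.33  1.25 -0.39]
```

>>> {"op": "apply_moves", "data": {"moves": [{"tx": 2, "ty": 0, "tz": 0, "turn": 0, "gripper": 0.9}, {"tx": 4, "ty": 0, "tz": 0.5, "turn": 0, "gripper": 0.9}, {"tx": 5.96, "ty": 0.05, "tz": 2, "turn": 0, "gripper": 0.9}, {"tx": 5.96, "ty": 0.07, "tz": 4, "turn": 0, "gripper": 0.9}, {"tx": 5.96, "ty": 0.07, "tz": 5.6, "turn": 0, "gripper": 0.9}]}}

```text
time_s: 21.2
eef_pos: [0.583, -0.3046, 0.1331]
ee_rot: [-3.069, -0.666, -0.0]
force: [0.4, -0.4, -1.8]
width: 0.0099
```

>>> {"op": "apply_moves", "data": {"moves": [{"tx": 0, "ty": 0, "tz": 0, "turn": 0, "gripper": 0.9}, {"tx": 0, "ty": 0, "tz": 0, "turn": 0, "gripper": 0.9}, {"tx": 0, "ty": 0, "tz": 0, "turn": 0, "gripper": 0.9}, {"tx": 0, "ty": 0, "tz": 0, "turn": 0, "gripper": 0.9}, {"tx": 0, "ty": 0, "tz": 0, "turn": 0, "gripper": 0.9}]}}

```text
time_s: 21.82
eef_pos: [0.5831, -0.3046, 0.1334]
ee_rot: [-3.07, -0.666, -0.001]
force: [-0.2, -0.3, -1.4]
width: 0.0095
```

Run:
```python
from h import *
delta((.5836,-.3047,.135),-65)
s=manip.observe()
for n,o,k in (('top',(400,160),80),('scene',(160,140),80)):
    p=eyes.capture(n)
    cv2.imwrite(f'pics/f_{n}.png',cv2.resize(p['image'][o[1]:o[1]+k,o[0]:o[0]+k],None,fx=7,fy=7,interpolation=cv2.INTER_CUBIC))
p=eyes.capture('wrist'); cv2.imwrite('pics/f_wrist.png',cv2.resize(p['image'][130:330,220:420],None,fx=3,fy=3,interpolation=cv2.INTER_CUBIC))
```

```text
t 21.825 pos [ 0.5831 -0.3046  0.1334] yang -65.5 tilt [ 6.e-04  6.e-04 -1.e+00] F [-0.24 -0.28 -1.42] M [-0.123  0.108 -0.042] w 0.0095
  shift cm [ 0.04  0.03 -0.16] turn -0.5 q [-0.18  0.53  0.81  1.6  -0.41  1.18 -0.42]
```

View pics/f_scene.png

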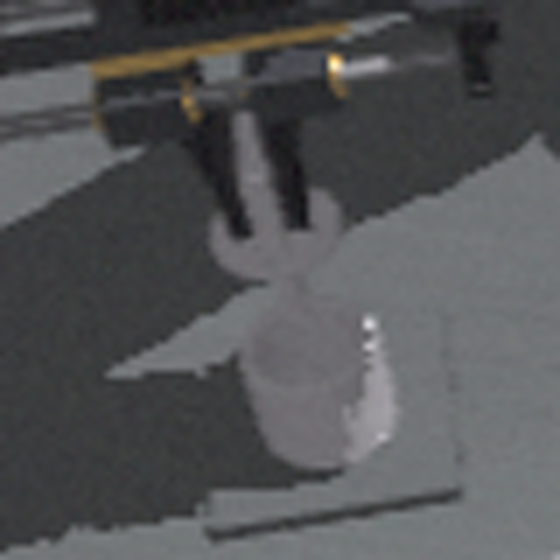

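View pics/f_wrist.png

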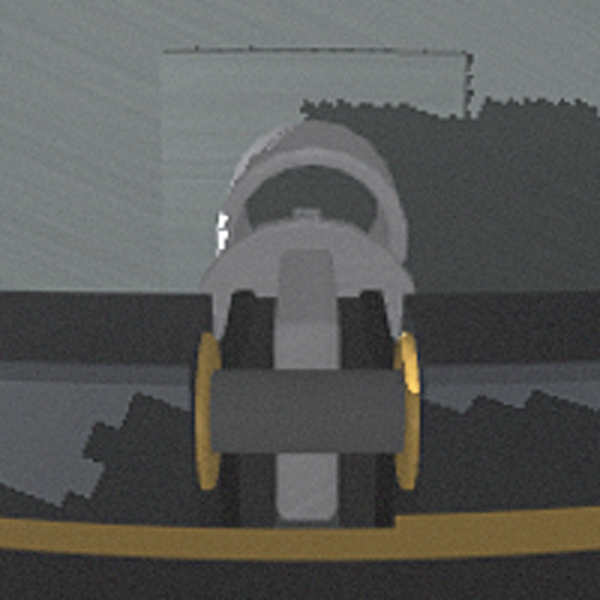

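Wrist view: the rim centre is at zoom x≈311 and the collar at 307, so I shift about 0.8 mm and lower.

>>> {"op": "apply_moves", "data": {"moves": [{"tx": 0.04, "ty": 0.08, "tz": 0.4, "turn": 0, "gripper": 0.9}, {"tx": 0.04, "ty": 0.08, "tz": 1.2, "turn": 0, "gripper": 0.9}, {"tx": 0.04, "ty": 0.08, "tz": 2, "turn": 0, "gripper": 0.9}, {"tx": 0.04, "ty": 0.08, "tz": 2.8, "turn": 0, "gripper": 0.9}, {"tx": 0.04, "ty": 0.08, "tz": 3.4, "turn": 0, "gripper": 0.9}]}}

```text
time_s: 22.6
eef_pos: [0.5835, -0.305, 0.0984]
ee_rot: [-3.069, -0.666, 0.0]
force: [-0.9, 0.0, -1.2]
width: 0.0097
```

Run:
```python
from h import *
delta((.5836,-.3047,.0786),-65)
p=eyes.capture('scene')
cv2.imwrite(f'pics/g_scene.png',cv2.resize(p['image'][140:220,160:240],None,fx=7,fy=7,interpolation=cv2.INTER_CUBIC))
p=eyes.capture('wrist'); cv2.imwrite('pics/g_wrist.png',cv2.resize(p['image'][130:330,220:420],None,fx=3,fy=3,interpolation=cv2.INTER_CUBIC))
```

```text
t 22.6 pos [ 0.5835 -0.305   0.0984] yang -65.51 tilt [-5.e-04  8.e-04 -1.e+00] F [-0.86  0.03 -1.16] M [-0.094  0.107  0.001] w 0.0097
  shift cm [ 0.03 -0.02  1.98] turn -0.5 q [-0.16  0.57  0.79  1.63 -0.44  1.13 -0.4 ]
```

View pics/g_scene.png

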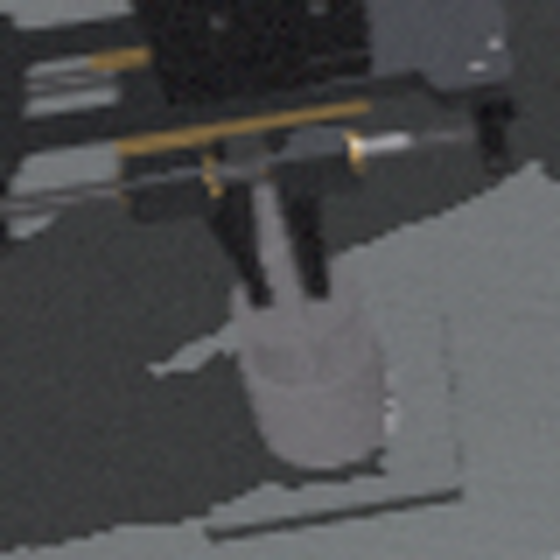

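View pics/g_wrist.png

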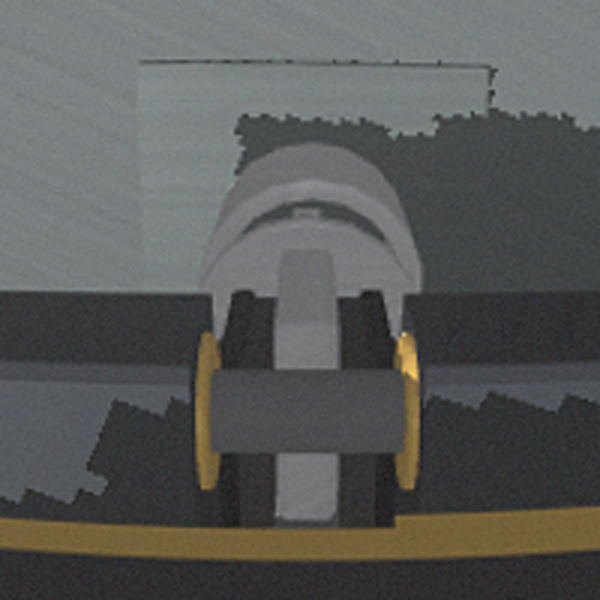

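>>> {"op": "apply_moves", "data": {"moves": [{"tx": 0.02, "ty": 0.05, "tz": 0.5, "turn": 0, "gripper": 0.9}, {"tx": 0.02, "ty": 0.05, "tz": 1, "turn": 0, "gripper": 0.9}, {"tx": 0.02, "ty": 0.05, "tz": 1.4, "turn": 0, "gripper": 0.9}, {"tx": 0.02, "ty": 0.05, "tz": 1.7, "turn": 0, "gripper": 0.9}, {"tx": 0.02, "ty": 0.05, "tz": 1.85, "turn": 0, "gripper": 0.9}]}}

```text
time_s: 23.32
eef_pos: [0.5836, -0.3053, 0.0796]
ee_rot: [-3.069, -0.666, 0.001]
force: [0.3, 0.2, -0.5]
width: 0.0097
```

Run:
```python
from h import *
delta((.5836,-.3047,.0786),-65)
```

```text
t 23.325 pos [ 0.5836 -0.3053  0.0796] yang -65.51 tilt [-0.0011  0.0011 -1.    ] F [ 0.31  0.19 -0.47] M [-0.071  0.157  0.001] w 0.0097
  shift cm [ 0.02 -0.05  0.1 ] turn -0.5 q [-0.15  0.59  0.78  1.64 -0.45  1.1  -0.39]
```

>>> {"op": "apply_moves", "data": {"moves": [{"tx": 0, "ty": 0, "tz": 0.05, "turn": 0, "gripper": 0.9}, {"tx": 0, "ty": 0, "tz": 0.1, "turn": 0, "gripper": 0.9}, {"tx": 0, "ty": 0, "tz": 0.15, "turn": 0, "gripper": 0.9}, {"tx": 0, "ty": 0, "tz": 0.18, "turn": 0, "gripper": 0.9}, {"tx": 0, "ty": 0, "tz": 0.18, "turn": 0, "gripper": 0.9}]}}

```text
time_s: 23.95
eef_pos: [0.5837, -0.3053, 0.0786]
ee_rot: [-3.069, -0.666, 0.001]
force: [-3.7, 2.2, 6.8]
width: 0.0099
```

Run:
```python
from h import *
delta((.5836,-.3047,.0786),-65)
p=eyes.capture('scene')
cv2.imwrite(f'pics/i_scene.png',cv2.resize(p['image'][140:220,160:240],None,fx=7,fy=7,interpolation=cv2.INTER_CUBIC))
```

```text
t 23.95 pos [ 0.5837 -0.3053  0.0786] yang -65.51 tilt [-8.0e-04  1.4e-03 -1.0e+00] F [-3.75  2.18  6.83] M [ 0.293  0.777 -0.031] w 0.0099
  shift cm [ 0.01 -0.05 -0.  ] turn -0.5 q [-0.15  0.59  0.78  1.65 -0.45  1.1  -0.39]
```

View pics/i_scene.png

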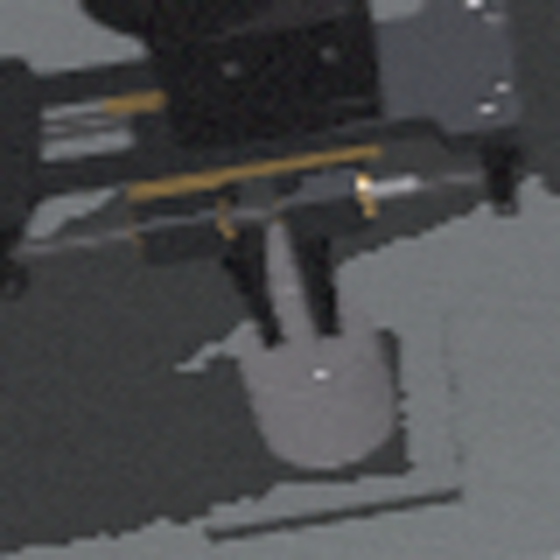

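Contact came exactly at the expected height, 0.0786. Release and rise.

>>> {"op": "apply_moves", "data": {"moves": [{"tx": 0, "ty": 0, "tz": -0.05, "turn": 0, "gripper": 0.6}, {"tx": 0, "ty": 0, "tz": -0.05, "turn": 0, "gripper": 0.3}, {"tx": 0, "ty": 0, "tz": -0.05, "turn": 0, "gripper": 0}, {"tx": 0, "ty": 0, "tz": -0.05, "turn": 0, "gripper": 0}, {"tx": 0, "ty": 0, "tz": -0.05, "turn": 0, "gripper": 0}]}}

```text
time_s: 24.62
eef_pos: [0.5837, -0.3053, 0.079]
ee_rot: [-3.069, -0.666, 0.001]
force: [-0.8, -0.9, -1.3]
width: 0.0419
```

Run:
```python
from h import *
delta((.5836,-.3047,.0786),-65)
p=eyes.capture('wrist'); cv2.imwrite('pics/j_wrist.png',cv2.resize(p['image'][130:330,220:420],None,fx=3,fy=3,interpolation=cv2.INTER_CUBIC))
```

```text
t 24.625 pos [ 0.5837 -0.3053  0.079 ] yang -65.51 tilt [-8.0e-04  1.4e-03 -1.0e+00] F [-0.79 -0.92 -1.28] M [-0.076  0.163  0.01 ] w 0.0419
  shift cm [ 0.02 -0.06  0.04] turn -0.5 q [-0.15  0.59  0.78  1.65 -0.45  1.1  -0.39]
```

View pics/j_wrist.png

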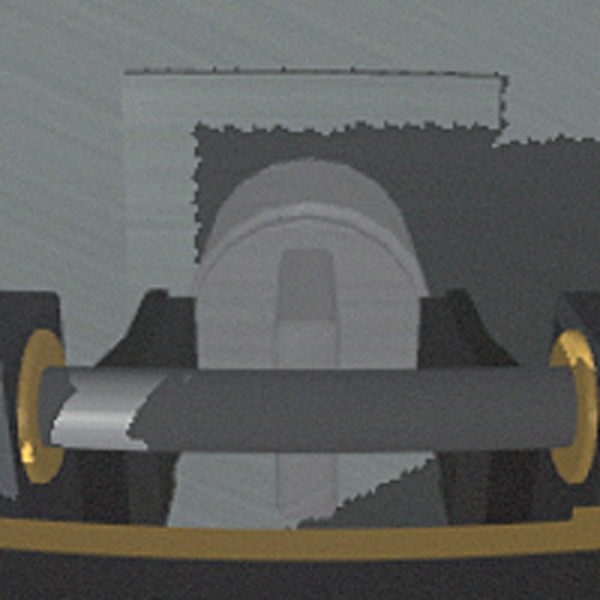

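Released; the collar sits flat and nearly concentric on the rim. Rise clear.

>>> {"op": "apply_moves", "data": {"moves": [{"tx": 0, "ty": 0, "tz": -1, "turn": 0, "gripper": 0}, {"tx": 0, "ty": 0, "tz": -3, "turn": 0, "gripper": 0}, {"tx": 0, "ty": 0, "tz": -6, "turn": 0, "gripper": 0}, {"tx": 0, "ty": 0, "tz": -10, "turn": 0, "gripper": 0}, {"tx": -3, "ty": 0, "tz": -12, "turn": 0, "gripper": 0}]}}

```text
time_s: 25.3
eef_pos: [0.5587, -0.3172, 0.2026]
ee_rot: [3.068, 0.671, 0.005]
force: [-0.2, -0.8, 0.6]
width: 0.0437
```

>>> {"op": "apply_moves", "data": {"moves": [{"tx": -3, "ty": 0, "tz": 0, "turn": 0, "gripper": 0}, {"tx": -6, "ty": 0, "tz": 0, "turn": 0, "gripper": 0}, {"tx": -8, "ty": 0, "tz": 0, "turn": 0, "gripper": 0}, {"tx": -8, "ty": 0, "tz": 0, "turn": 0, "gripper": 0}, {"tx": -8, "ty": 0, "tz": 0, "turn": 0, "gripper": 0}]}}

```text
time_s: 25.92
eef_pos: [0.4873, -0.3498, 0.2027]
ee_rot: [3.068, 0.673, 0.006]
force: [0.6, 0.6, -0.5]
width: 0.0434
```

Run:
```python
from h import *
delta((.5836,-.3047,.0786),-65)
p=eyes.capture('wrist'); cv2.imwrite('pics/k_wrist.png',p['image'])
p=eyes.capture('top'); cv2.imwrite('pics/k_top.png',cv2.resize(p['image'][120:270,180:490],None,fx=2.5,fy=2.5))
p=eyes.capture('scene'); a=cv2.resize(p['image'][160:220,170:250],None,fx=5,fy=5,interpolation=3); b=cv2.resize(p['image'][180:240,330:410],None,fx=5,fy=5,interpolation=3)
cv2.imwrite('pics/k_scene.png',np.hstack([a,b]))
```

```text
t 25.925 pos [ 0.4873 -0.3498  0.2027] yang -65.24 tilt [ 3.8e-03  2.0e-04 -1.0e+00] F [ 0.65  0.6  -0.46] M [-0.109  0.151 -0.021] w 0.0434
  shift cm [10.59 -0.08 12.44] turn -0.2 q [-0.17  0.34  0.9   1.68 -0.28  1.25 -0.35]
```

View pics/k_wrist.png

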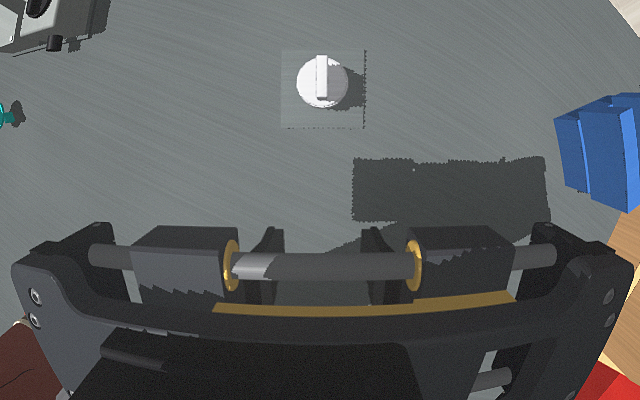

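View pics/k_top.png

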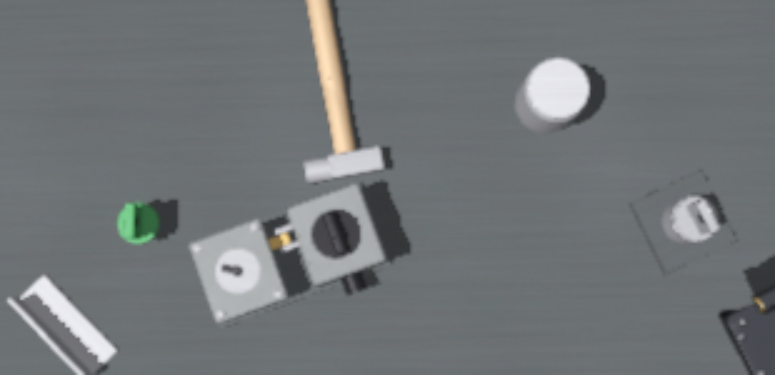

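View pics/k_scene.png

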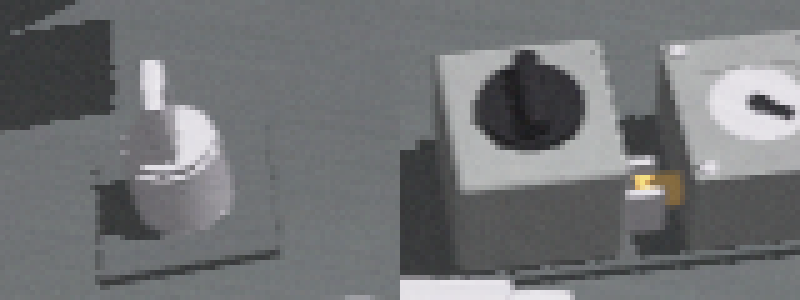

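The key is upright and seated, the bolt is between its cheeks, and the bystanders look unmoved. One last check of bolt travel and the bystanders against the first pictures.

Run:
```python
from h import *
for n,(x0,y0,x1,y1) in (('top',(282,205,305,225)),('scene',(372,205,392,230))):
    p=eyes.capture(n)
    T=p['camera_from_world']
    for nm,im in (('before',cv2.imread(f'pics/{n}0.png')),('after',p['image'])):
        m=cv2.inRange(cv2.cvtColor(im,cv2.COLOR_BGR2HSV),(10,90,50),(32,255,255))[y0:y1,x0:x1]
        v,u=np.nonzero(m)
        Q=np.array([L@(to_world(p,(a+x0,b+y0),.028)[:2]-[.538,.1942]) for a,b in zip(u,v)])*1000
        print(n,nm,len(u),'y',Q[:,1].min().round(1),np.percentile(Q[:,1],[5,50,95]).round(1))
    if n=='scene' or n=='top':
        im0=cv2.imread(f'pics/{n}0.png')
        for t in ('hammer','tin','angle_iron'):
            print(t,[(np.round(q['xy'],1).tolist(),round(q['confidence'],2)) for q in place_of(p,t)][:1])
        cv2.imwrite(f'pics/diff_{n}.png',cv2.absdiff(im0,p['image']))
```

```text
top before 21 y -54.3 [-53.3 -46.4 -41.9]
top after 34 y -63.0 [-61.6 -51.2 -42.4]
hammer [([309.4, 146.0], 0.66)]
tin []
angle_iron [([206.5, 248.9], 0.84)]
scene before 23 y -50.8 [-50.  -44.7 -40.5]
scene after 31 y -61.2 [-60.3 -46.5 -41.4]
hammer [([341.5, 285.5], 0.82)]
tin [([246.4, 255.6], 0.69)]
angle_iron [([479.2, 213.1], 0.95)]
```

View pics/diff_top.png

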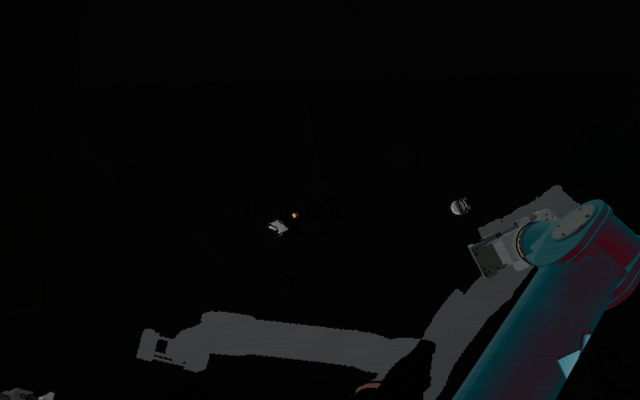

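The difference picture shows changes only at the key, the bolt and the stand, apart from the arm and its shadow. Bolt travel is 8.7–10.4 mm on top of the 0–1.5 mm it started with, which fits fully out.

```bash
python3 -c "
from rig import manip
print(manip.hand_in())"
```

```text
the job is handed in; nothing more can be done
None
```

The isolator is locked off, the key hangs upright in the pipe stand with its collar on the rim, and the job is handed in at about 26 s.

- **Bolt:** I turned the key clockwise until the bolt nose stopped moving. It read the same over the last four looks while the side force rose from about 4.5 to 7.8 N. The cameras show 8.7–10.4 mm of travel on top of the 0–1.5 mm it started with, which fits fully out. It stayed out when the key turned back.
- **Disagreement:** the gripper had turned to about -43° at the bolt's stop, where about -27° was expected. I put this down to slack and slip in the grip, though no slip showed in the pictures.
- **Drawing the key:** a light pull at about 47° was caught at about 7 N. At about 52° the key came free and drew out with only its own weight. No force reading passed 8 N.
- **Parking:** contact came at the expected height with about 7 N, and after letting go the key stayed upright and nearly centred on the pipe. The detector's rim points from the two fixed cameras were about 7 mm off the wrist camera. Measuring the rim directly in those pictures agreed with the wrist camera to about 3 mm, so I used that.
- **Bystanders:** comparing the top camera's first and last pictures, only the key, the bolt and the arm with its shadow had changed. The detector missed the tin in the last top picture, but it found it in place in the scene picture.

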